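Turn the biscuits and clear the topping beakers

TASK

Finish this biscuit station: with the turner, tip every biscuit over onto the wooden serving board so that it lies flat there, glazed side up, without touching the biscuits with the gripper. Once they are all turned, set the turner back standing flat on its blade in the middle of the cork slab where you found it. Clear the four empty topping beakers too, before or after, by nesting them upright in size order by width, each standing on the floor of the next wider one, and leave the jar, the clear box and the tin alone.

Things in the scene. Friction and masses are not known exactly. Their poses are not given: they have to be found in the camera images.
- board: dark wooden board fixed to the table, 140 mm deep (x) by 400 mm wide (y), 10 mm thick. Origin: centre of its underside, z = 0. Its near long side, towards the robot, is an upright face at x = -70 mm. A biscuit pushed against it stops; if its rim on the robot side is then lifted up and over, it pivots there and falls over onto the board (maybe leaning: push it on)
- biscuit0: round biscuit, 72 mm across, 14 mm thick, 40 g: one face plain (golden, dimpled), one glazed dark. Origin: centre of the glazed face; z points out through the plain face (up at start, down once turned). Faces are flat to 29 mm radius, then chamfered by 5 mm out to 36 mm: a blade fits under the rim. Starts flat on the table, rim 5 to 22 mm in front of the board's near side. May be absent (None)
- biscuit1: round biscuit, 72 mm across, 14 mm thick, 40 g: one face plain (golden, dimpled), one glazed dark. Origin: centre of the glazed face; z points out through the plain face (up at start, down once turned). Faces are flat to 29 mm radius, then chamfered by 5 mm out to 36 mm: a blade fits under the rim. Starts flat on the table, rim 5 to 22 mm in front of the board's near side. May be absent (None)
- biscuit2: round biscuit, 72 mm across, 14 mm thick, 40 g: one face plain (golden, dimpled), one glazed dark. Origin: centre of the glazed face; z points out through the plain face (up at start, down once turned). Faces are flat to 29 mm radius, then chamfered by 5 mm out to 36 mm: a blade fits under the rim. Starts flat on the table, rim 5 to 22 mm in front of the board's near side. May be absent (None)
- biscuit3: round biscuit, 72 mm across, 14 mm thick, 40 g: one face plain (golden, dimpled), one glazed dark. Origin: centre of the glazed face; z points out through the plain face (up at start, down once turned). Faces are flat to 29 mm radius, then chamfered by 5 mm out to 36 mm: a blade fits under the rim. Starts flat on the table, rim 5 to 22 mm in front of the board's near side. May be absent (None)
- turner: cranked spatula, 140 g: steel blade 80 mm long (x), 56 wide (y), 2.5 thick; a neck at its heel rises to a level black handle along x, from x = -133 to -43 mm, 16 wide (y), 18 high, its centre line 50 mm above the blade's underside. Origin: centre of the blade's underside; x points to the blade's tip, z up. It stands by itself on its blade; centre of mass near x = -15 mm
- turner_grip (a point): middle of the turner's handle, at (-88, 0, 50) mm in its frame; axes as the turner's
- turner_tip (a point): middle of the blade's front edge, on the underside, at (40, 0, 0) mm in the turner's frame; axes as the turner's
- rest: cork slab fixed to the table, 130 mm (x) by 100 mm (y), 8 mm thick, on which the turner starts. Origin: centre of its underside, z = 0
- beaker_large: wide low open aluminium beaker, 88 mm across the rim, 84 mm at the foot, 30 mm high, 160 g, wall 3 mm, inner floor 4 mm above the origin. Origin: centre of its underside, z up. Stands upright on the table
- beaker_medium: open aluminium beaker, 66 mm across the rim, 60 mm at the foot, 48 mm high, 110 g, wall 3 mm, inner floor 4 mm above the origin. Origin: centre of its underside, z up. Stands upright on the table; inside the large one its rim stands 22 mm above that rim
- beaker_small: open aluminium beaker, 48 mm across the rim, 43 mm at the foot, 66 mm high, 80 g, wall 3 mm, inner floor 4 mm above the origin. Origin: centre of its underside, z up. Stands upright on the table; inside the medium one its rim stands 22 mm above that rim
- beaker_tiny: narrow tall open aluminium beaker, 32 mm across the rim, 29 mm at the foot, 84 mm high, 60 g, wall 3 mm, inner floor 4 mm above the origin. Origin: centre of its underside, z up. Stands upright on the table; inside the small one its rim stands 22 mm above that rim
- jar: amber glass jar with a white lid, 62 mm across, 85 mm high; bystander. Origin: centre of its underside
- topping_box: clear open box, 100 by 100 by 50 mm; bystander. Origin: centre of its underside
- tin: plain steel tin, 54 mm across, 60 mm high; bystander. Origin: centre of its underside

How it is judged:
By the outcome, as a careful person would: the job done as asked, in the order asked, and still so for the second after the job is handed in, with the robot touching nothing.
Of biscuit0, biscuit1, biscuit2, biscuit3 only 3 to 4 are there at a start; the rules pass over those that are not, and their reading is None.
At some moment in a run one of beaker_large, beaker_medium may be knocked a few centimetres aside while the robot is not near it.
It also fails if it takes over 200 s, if anything falls off the work surface, if the arm or the gripper's body presses on something with over 40 N, if the wrist force passes 120 N, or if a joint passes its speed limit or range.

ROBOT

A 7-joint arm with a two-finger parallel gripper is mounted at the origin on the work surface. World frame = base frame: x ahead of the robot, y to its left, z up, the work surface at z = 0. Lengths are in m, angles in rad, forces in N, time in s.
With the tool pointing down it reaches from about 0.4 to 0.85 m from the base axis. Payload 4.5 kg.
Tool frame: the origin (TCP) lies midway between the tips of the shut fingers; the grasp point (between the pads) lies 19 mm behind it (r.hold_point_z is the distance from the TCP to the grasp point, in m); z points along the fingers, y is the direction in which the jaws open and shut (so a half turn about z gives the same grasp; the last joint's range is limited). The gripper opens to 88 mm and grips with 3 to 60 N. Pads are 18 mm wide; open, the fingers measure 123 mm over their backs; the gripper's body (75 mm by 187 mm) begins 45 mm behind the grasp point.
Start: joints at [1.277, 0.689, -0.195, 1.565, 0.157, 0.902, -0.215], TCP at [0.201, -0.592, 0.239] pointing down, gripper open.
Joint ranges: [-3.01, 3.01], [-0.46, 2.08], [-1.47, 1.51], [0.13, 2.56], [-1, 4.14], [0.04, 2.09], [-2.66, 2.66]. Speed limits (rad/s): [2.57, 2.57, 3.14, 3.14, 3.14, 3.14, 3.14].

INTERFACE

Orientations are given as a unit quaternion [x, y, z, w].
In Python, from plant import r gives the robot as it stands. The module is installed in compiled form; this text tells all that it offers.
- The arm moves only by the tool move_arm, never from a script. Its arguments are lists of equal length, an entry for each row: "turn": the turn, a rotation vector about the tool's x, y, z in units of 2 pi rad (1.0 is 2 pi rad), a list of three; "dp": the shift along the tool's x, y, z in units of 2.5 cm (1.0 is 2.5 cm), a list of three; "jaw": the closure, from -1 (fully open) to 1 (shut), so that 0 is half open. In form: {"turn": [[wx, wy, wz], ...], "dp": [[x, y, z], ...], "jaw": [jaw, ...]}. A call has 1 to 10 rows; each row shifts and turns the commanded pose from where the row before left it, along the tool's axes as they then stand; what a row does not reach is not made up. A row lasts 1/12 s, in which the tool goes at most 41.7 mm and 7.16 degrees, less where a joint would pass 70% of its speed; a pose out of reach is approached as far as the arm can. A call with a number of a shift or a turn outside -1 to 1 is refused whole. A call with a gripper value outside its range is refused whole. The fingers move at their own pace and stop on an object; "newtons" is the grip in N (left out, the last holds). Time passes only in rows, so rows that do not move let the fingers close. It gives the time, the measured TCP pose, the force and the opening at its end, in the units of the state.
- r.get_state(): the state, without advancing time (a new reading comes with each control period).
- r.snapshot(name): name is "scene" or "top" or "wrist"; returns a dict with "frame" (480x640x3 uint8, blue, green, red), "mtx" (3x3 intrinsics, pixels), "origin" and "orientation" of the camera in the world; the wrist camera has in their place "tool_from_camera" (4x4, takes a point from camera to tool coordinates, whose origin is the TCP and whose axes are the flange's). Camera axes: x right, y up, looking along -z (the intrinsics and any distortion apply to the point x, -y, -z); pixel columns grow to the right and rows downward; lengths in m; the calibration is good to about 2 mm. A picture is of the moment at which its call begins: read the wrist's pose just before it. There is no depth.
- r.finish_job(): hands the job in, once; it reports no verdict.
The state is a dict: "clock": time; "q": joint angles; "qd": joint speeds; "joint_torque": joint torques, N m; "tool_pos": TCP position; "eef_rot": TCP orientation; "contact_force": force on the tool from outside, world axes, zero at the start; "moment": the same for the moment, N m; "opening": opening from 0.0 (shut) to 1.0 (fully open).
Only numpy, scipy, OpenCV 4.12 (cv2) and the standard library are available. Lean on these libraries where they do the work, as an engineer would, in place of code of your own. Each camera call takes 0.05 s, during which the arm holds its last target.

## Working session

There is one attempt and no reset: what is moved stays moved. The work goes in short steps, Python scripts to look and compute and a tool call to move; the robot and the scene stay as the last step left them, time stands still between calls to the robot, and variables do not carry over. Pictures are saved under pics/ and viewed, and the job is handed in when it is done.

Besides the shell and the picture viewer there is one more tool, called after "Request:" by a JSON object that holds its "op" and its "data". move_arm: Moves the arm, as the interface text tells. Shifts and turns lie within -1 to 1; 1 stands for 2.5 cm of shift or 2 pi rad of turn. Its arguments: {"type":"object","properties":{"turn":{"type":"array","items":{"type":"array","items":{"type":"number","minimum":-1,"maximum":1}}},"dp":{"type":"array","items":{"type":"array","items":{"type":"number","minimum":-1,"maximum":1}}},"jaw":{"type":"array","items":{"type":"number"}},"newtons":{"type":"number"}},"required":["turn","dp","jaw"]}

```bash
mkdir -p pics
python3 - <<'E'
from plant import r
import cv2
s=r.get_state(); print({k:(s[k]) for k in s})
for n in ["scene","top","wrist"]:
    d=r.snapshot(n); cv2.imwrite(f"pics/{n}0.png",d["frame"]); print(n,{k:d[k] for k in d if k!="frame"})
E
```

```text
{'clock': 0.0, 'q': array([ 1.27682117,  0.68995301, -0.19452493,  1.56632446,  0.15731451,
        0.90246985, -0.21508986]), 'qd': array([ 0.00080841, -0.00130381, -0.00045361,  0.00102669,  0.00014424,
        0.00079082, -0.00144456]), 'joint_torque': array([ 6.64251093e-04, -5.27562046e+01, -1.26681548e+00, -1.53429759e+01,
       -5.26033295e-02,  6.56419405e-03,  1.79194612e-04]), 'tool_pos': array([ 0.20097152, -0.59116176,  0.23793484]), 'eef_rot': array([ 9.86591140e-01,  1.63208906e-01, -2.07760313e-04, -8.55735467e-04]), 'contact_force': array([ 0.61473534, -0.59607433, -0.67991234]), 'moment': array([ 0.01156158, -0.01298861, -0.00651233]), 'opening': 1.0031134081118627}
scene {'mtx': array([[591.35161822,   0.        , 313.77938773],
       [  0.        , 591.35161822, 236.93575218],
       [  0.        ,   0.        ,   1.        ]]), 'origin': array([1.50472077, 0.72033822, 1.23844238]), 'orientation': array([0.16497846, 0.35023954, 0.84059526, 0.3788324 ])}
top {'mtx': array([[473.40541299,   0.        , 316.47999295],
       [  0.        , 473.40541299, 250.80610729],
       [  0.        ,   0.        ,   1.        ]]), 'origin': array([ 0.35499283, -0.05739302,  1.1679912 ]), 'orientation': array([ 0.06588436, -0.05544654, -0.69580691,  0.71304816])}
wrist {'mtx': array([[408.04573849,   0.        , 319.67629431],
       [  0.        , 408.04573849, 248.32141211],
       [  0.        ,   0.        ,   1.        ]]), 'tool_from_camera': array([[ 7.93840624e-04,  9.61331367e-01,  2.75393125e-01,
         7.13510370e-02],
       [ 9.99999658e-01, -6.99784473e-04, -4.39791620e-04,
         1.91685036e-04],
       [-2.30069647e-04,  2.75393380e-01, -9.61331594e-01,
        -1.47109039e-01],
       [ 0.00000000e+00,  0.00000000e+00,  0.00000000e+00,
         1.00000000e+00]])}
```

View pics/scene0.png

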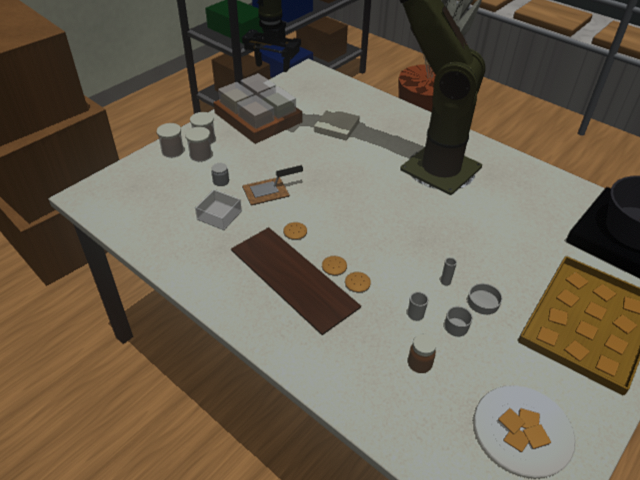

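View pics/top0.png

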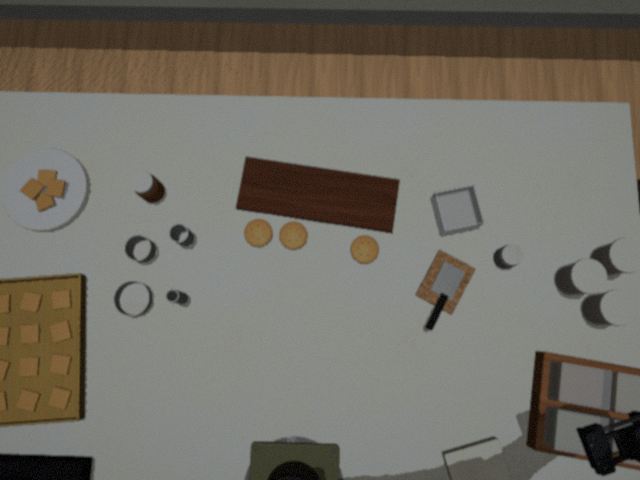

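View pics/wrist0.png

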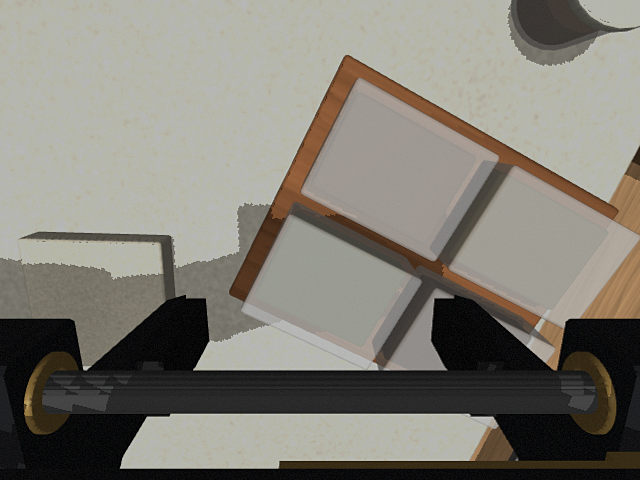

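```bash
cat > h.py <<'E'
import numpy as np, cv2
from plant import r
from scipy.spatial.transform import Rotation as R
def cam(n):
    s=r.get_state(); d=r.snapshot(n)
    if n=="wrist":
        T=np.eye(4);T[:3,:3]=R.from_quat(s["eef_rot"]).as_matrix();T[:3,3]=s["tool_pos"]
        T=T@d["tool_from_camera"]
    else:
        T=np.eye(4);T[:3,:3]=R.from_quat(d["orientation"]).as_matrix();T[:3,3]=d["origin"]
    return d["frame"],d["mtx"],T
def ray(K,T,px):
    px=np.atleast_2d(px).astype(float)
    v=np.c_[(px[:,0]-K[0,2])/K[0,0],-(px[:,1]-K[1,2])/K[1,1],-np.ones(len(px))]
    return T[:3,3],v@T[:3,:3].T
def onz(K,T,px,z):
    o,v=ray(K,T,px); t=(z-o[2])/v[:,2]; return o+v*t[:,None]
def proj(K,T,P):
    P=np.atleast_2d(P); c=(P-T[:3,3])@T[:3,:3]
    return np.c_[K[0,0]*c[:,0]/-c[:,2]+K[0,2],-K[1,1]*c[:,1]/-c[:,2]+K[1,2]]
def crop(im,x0,y0,x1,y1,f,name):
    c=cv2.resize(im[y0:y1,x0:x1],None,fx=f,fy=f,interpolation=cv2.INTER_NEAREST); cv2.imwrite("pics/"+name,c)
E
python3 - <<'E'
from h import *
im,K,T=cam("top")
hsv=cv2.cvtColor(im,cv2.COLOR_BGR2HSV)
for p in [(259,233),(320,195),(430,280),(447,280),(437,312),(133,300),(114,300),(142,250),(455,210)]: print(p,hsv[p[1],p[0]])
crop(im,100,140,300,340,4,"t1.png"); crop(im,380,170,540,330,4,"t2.png")
im2,_,_=cam("scene"); crop(im2,380,240,540,390,4,"s1.png"); crop(im2,180,140,330,260,4,"s2.png")
E
```

```text
(259, 233) [ 20 125 135]
(320, 195) [  9 149  58]
(430, 280) [ 15 115 106]
(447, 280) [110   7 106]
(437, 312) [70 81 19]
(133, 300) [ 50   6 138]
(114, 300) [ 0  0 87]
(142, 250) [ 45   7 138]
(455, 210) [100   6 129]
```

```bash
ls pics
```

```text
s1.png
s2.png
scene0.png
t1.png
t2.png
top0.png
wrist0.png
```

View pics/t1.png

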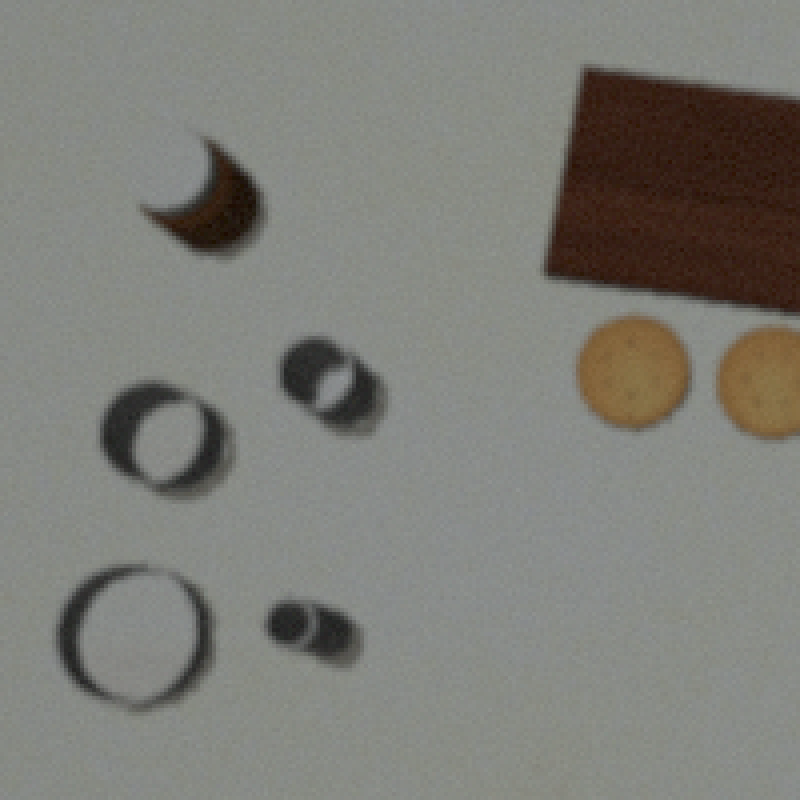

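View pics/t2.png

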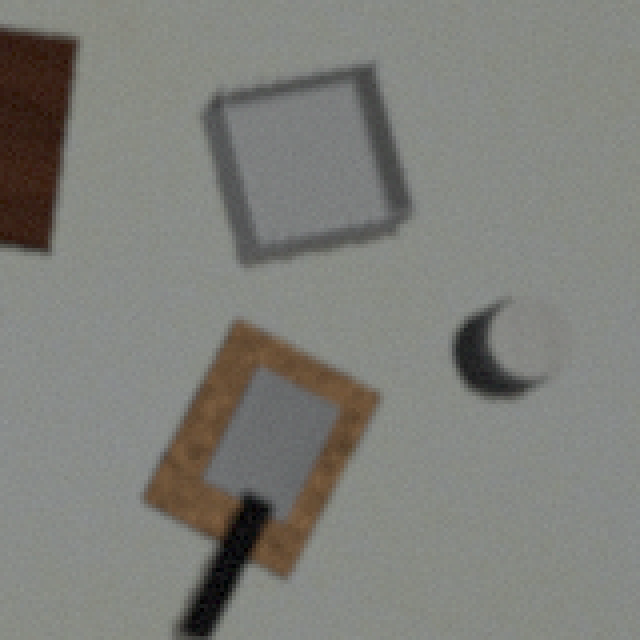

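View pics/s1.png

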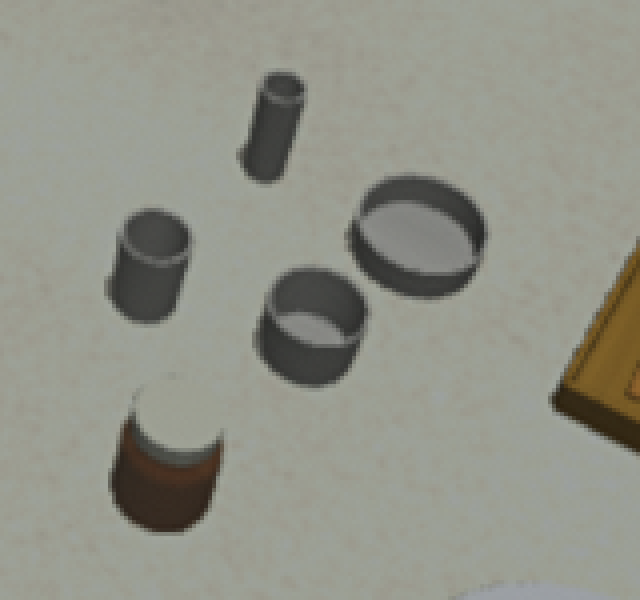

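View pics/s2.png

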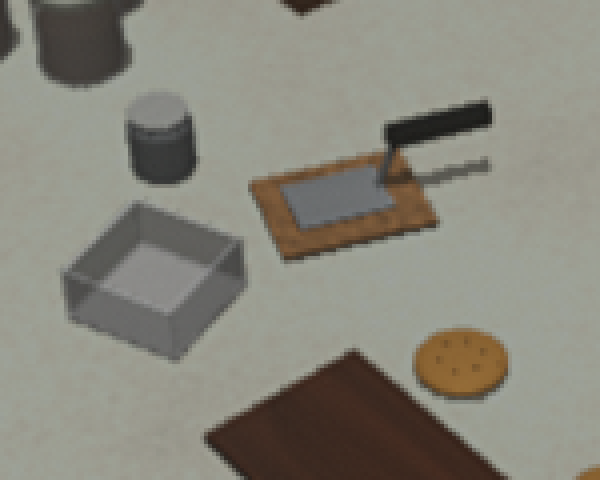

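```bash
cat > meas.py <<'E'
from h import *
def top():
    im,K,T=cam("top"); hsv=cv2.cvtColor(im,cv2.COLOR_BGR2HSV)
    def comps(m,amin):
        cs,_=cv2.findContours(m.astype(np.uint8),cv2.RETR_EXTERNAL,cv2.CHAIN_APPROX_NONE)
        return [c for c in cs if cv2.contourArea(c)>amin]
    H,S,V=[hsv[...,i].astype(int) for i in range(3)]
    roi=np.zeros(H.shape,bool); roi[140:350,220:520]=1
    for c in comps((H<16)&(S>115)&(V<85)&roi,2000):
        b=cv2.minAreaRect(c); P=onz(K,T,cv2.boxPoints(b),.01); print("board",P[:,:2].round(4).tolist(),"c",P.mean(0)[:2].round(4))
    for c in comps((H>16)&(S>90)&(V>110)&roi,150):
        (x,y),rad=cv2.minEnclosingCircle(c); M=cv2.moments(c)
        print("biscuit px",x,y,rad,"area",cv2.contourArea(c), onz(K,T,[(M['m10']/M['m00'],M['m01']/M['m00'])],.0105)[0].round(4))
    cork=(H>8)&(H<25)&(S>70)&(V>85)&roi
    for c in comps(cork,500):
        if cv2.contourArea(c)<700: continue
        b=cv2.minAreaRect(c); 
        P=onz(K,T,cv2.boxPoints(b),.008); print("cork?",P[:,:2].round(4).tolist(),P.mean(0)[:2].round(4))
    for c in comps((V<45)&roi&(S<140),60):
        b=cv2.minAreaRect(c); print("black",b); P=onz(K,T,cv2.boxPoints(b),.067); print(P[:,:2].round(4).tolist(),P.mean(0)[:2].round(4))
    return im,K,T
if __name__=="__main__":
    top()
E
python3 meas.py
```

```text
board [[0.6607, 0.1668], [0.7955, 0.1545], [0.7419, -0.2415], [0.6097, -0.222]] c [ 0.702  -0.0355]
biscuit px 364.1764831542969 249.05882263183594 13.710515975952148 area 510.0 [ 0.5626 -0.1557  0.0105]
biscuit px 292.7292785644531 235.0027618408203 13.657971382141113 area 510.0 [0.5938 0.0226 0.0105]
biscuit px 257.9118957519531 232.40087890625 13.522838592529297 area 493.5 [0.5986 0.1096 0.0105]
cork? [[0.4523, -0.2813], [0.567, -0.3414], [0.5222, -0.4286], [0.4091, -0.3676]] [ 0.4876 -0.3548]
black ((436.0, 311.5), (6.708203315734863, 36.671512603759766), 26.56505012512207)
[[0.3759, -0.2912], [0.452, -0.3301], [0.4454, -0.3438], [0.3695, -0.3048]] [ 0.4107 -0.3174]
black ((499.556396484375, 260.1557922363281), (18.466506958007812, 8.988122940063477), 60.64224624633789)
[[0.5471, -0.4485], [0.558, -0.4673], [0.5203, -0.4868], [0.5095, -0.4681]] [ 0.5337 -0.4677]
```

```bash
cat > plan.py <<'E'
from h import *
from scipy.spatial.transform import Slerp
def down(yaw,pitch=0,roll=0):
    """tool with x at world yaw, z down, then pitch (deg, + = tool x rises) about tool y, roll about tool x"""
    y=np.radians(yaw)
    M=np.array([[np.cos(y),np.sin(y),0],[np.sin(y),-np.cos(y),0],[0,0,-1.]]).T.T
    M=np.c_[[np.cos(y),np.sin(y),0],[np.sin(y),-np.cos(y),0],[0,0,-1.]]
    return R.from_matrix(M)*R.from_rotvec([0,np.radians(pitch),0])*R.from_rotvec([np.radians(roll),0,0])
def rows(pos,rot,n,start=None):
    s=r.get_state()
    p0,R0=(s["tool_pos"],R.from_quat(s["eef_rot"])) if start is None else start
    rel=(R0.inv()*rot).as_rotvec()
    t=np.round(rel/n/(2*np.pi),4)
    step=(np.array(pos)-p0)/n
    out=[];Rc=R0
    for i in range(n):
        out.append(np.round(Rc.inv().apply(step)/.025,2).tolist()); Rc=Rc*R.from_rotvec(t*2*np.pi)
    print("n",n,"turn",t.tolist(),"deg/row",np.degrees(np.linalg.norm(rel))/n,"mm/row",np.linalg.norm(step)*1e3)
    print("dp",out if np.linalg.norm(t)>1e-4 else out[0])
    return pos,rot
def st():
    s=r.get_state(); Rm=R.from_quat(s["eef_rot"]).as_matrix()
    print("t",round(s["clock"],2),"p",s["tool_pos"].round(4),"yaw",np.degrees(np.arctan2(Rm[1,0],Rm[0,0])).round(2),"pitch",np.degrees(np.arcsin(Rm[2,0])).round(2),"roll",np.degrees(np.arcsin(-Rm[2,1])).round(2),"F",s["contact_force"].round(2),"open",round(s["opening"],3))
E
python3 - <<'E'
from plan import *
st(); rows([.4105,-.316,.17],down(-27.3),10)
E
```

```text
t 0.3 p [ 0.2011 -0.5915  0.2385] yaw 18.78 pitch -0.0 roll 0.03 F [-0.05 -0.12  0.14] open 1.001
n 10 turn [-0.0, 0.0, 0.0128] deg/row 4.608407653173257 mm/row 35.275429066265005
dp [[1.15, -0.77, 0.27], [1.08, -0.86, 0.27], [1.01, -0.95, 0.27], [0.93, -1.03, 0.27], [0.84, -1.1, 0.27], [0.75, -1.16, 0.27], [0.66, -1.22, 0.27], [0.56, -1.27, 0.27], [0.45, -1.31, 0.27], [0.35, -1.34, 0.27]]
```

Run:
```python
from plan import *
rows([.4105,-.316,.17],down(-27.3),14)
```

```text
n 14 turn [-0.0, 0.0, 0.0091] deg/row 3.2917197522666126 mm/row 25.19673504733215
dp [[0.82, -0.55, 0.2], [0.79, -0.6, 0.2], [0.75, -0.64, 0.2], [0.71, -0.68, 0.2], [0.67, -0.72, 0.2], [0.63, -0.76, 0.2], [0.59, -0.8, 0.2], [0.54, -0.83, 0.2], [0.49, -0.86, 0.2], [0.44, -0.88, 0.2], [0.39, -0.91, 0.2], [0.34, -0.93, 0.2], [0.28, -0.95, 0.2], [0.23, -0.96, 0.2]]
```

Request:
{"op": "move_arm", "data": {"turn": [[0, 0, 0.0091], [0, 0, 0.0091], [0, 0, 0.0091], [0, 0, 0.0091], [0, 0, 0.0091], [0, 0, 0.0091], [0, 0, 0.0091], [0, 0, 0.0091], [0, 0, 0.0091], [0, 0, 0.0091]], "dp": [[0.82, -0.55, 0.2], [0.79, -0.6, 0.2], [0.75, -0.64, 0.2], [0.71, -0.68, 0.2], [0.67, -0.72, 0.2], [0.63, -0.76, 0.2], [0.59, -0.8, 0.2], [0.54, -0.83, 0.2], [0.49, -0.86, 0.2], [0.44, -0.88, 0.2]], "jaw": [-1, -1, -1, -1, -1, -1, -1, -1, -1, -1], "newtons": 60}}

```text
clock: 1.13
tool_pos: [0.3515, -0.3942, 0.1886]
eef_rot: [0.992, -0.123, 0.0, 0.0]
contact_force: [-0.5, 0.2, 0.7]
opening: 1.0
```

Request:
{"op": "move_arm", "data": {"turn": [[0, 0, 0.0091], [0, 0, 0.0091], [0, 0, 0.0091], [0, 0, 0.0091], [0, 0, 0]], "dp": [[0.39, -0.91, 0.2], [0.34, -0.93, 0.2], [0.28, -0.95, 0.2], [0.23, -0.96, 0.2], [0, 0, 0]], "jaw": [-1, -1, -1, -1, -1]}}

```text
clock: 1.55
tool_pos: [0.4143, -0.3107, 0.1678]
eef_rot: [0.973, -0.231, 0.0, -0.002]
contact_force: [-0.3, 0.5, 0.1]
opening: 1.001
```

Run:
```python
from plan import *
st(); im,K,T=cam("wrist"); cv2.imwrite("pics/w1.png",im)
g=np.array([.4876,-.3548,.058])
u=np.array([np.cos(np.radians(-27.3)),np.sin(np.radians(-27.3)),0])
print(proj(K,T,[g-.133*u+[0,0,.009],g-.043*u+[0,0,.009],[.4876,-.3548,.0105],np.r_[.4876,-.3548,.0105]+.04*u]).round(0).tolist())
```

```text
t 1.55 p [ 0.4143 -0.3107  0.1678] yaw -26.68 pitch -0.05 roll 0.23 F [-0.27  0.49  0.14] open 1.001
[[328.0, 318.0], [331.0, 181.0], [330.0, 111.0], [331.0, 49.0]]
```

View pics/w1.png

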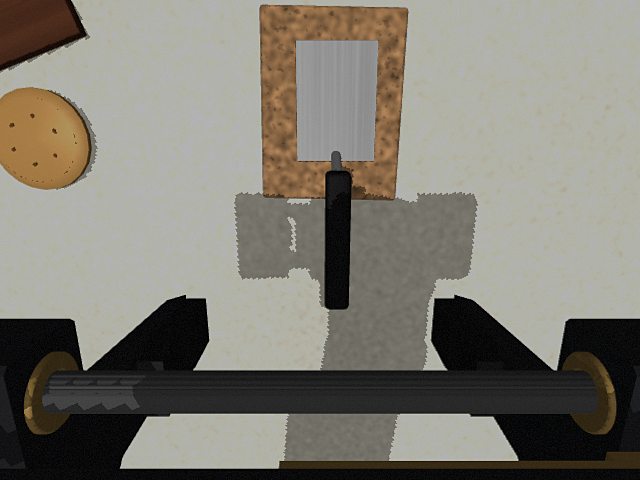

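Run:
```python
from plan import *
im,K,T=cam("wrist")
P=onz(K,T,[(339,172),(337,308)],.067); print("handle",P.round(4).tolist(), np.degrees(np.arctan2(*(P[0]-P[1])[[1,0]])), np.linalg.norm(P[0]-P[1]))
B=onz(K,T,[(297,40),(378,40),(375,161),(296,161)],.0105); print("blade",B.round(4).tolist(),B.mean(0)); u=B[:2].mean(0)-B[2:].mean(0); print(np.degrees(np.arctan2(u[1],u[0])),np.linalg.norm(u))
C=onz(K,T,[(261,5),(408,9),(395,199),(264,198)],.008); print("cork",C.round(4).tolist(),C.mean(0)); u=C[:2].mean(0)-C[2:].mean(0); print(np.degrees(np.arctan2(u[1],u[0])),np.linalg.norm(u))
# cork in scene & top views
```

```text
handle [[0.4502, -0.3451, 0.067], [0.371, -0.3051, 0.067]] -26.778960654282358 0.08873474901182776
blade [[0.5365, -0.3582, 0.0105], [0.5119, -0.4072, 0.0105], [0.4396, -0.372, 0.0105], [0.4656, -0.3203, 0.0105]] [ 0.48839251 -0.36441395  0.0105    ]
-27.027651484568395 0.08039002757114054
cork [[0.5667, -0.3466, 0.008], [0.5203, -0.4335, 0.008], [0.4068, -0.374, 0.008], [0.452, -0.2857, 0.008]] [ 0.48646563 -0.35994908  0.008     ]
-27.800625116156297 0.1289542999137965
```

Run:
```python
from plan import *
st(); rows([.4105,-.3235,.039],down(-27.0),8)
```

```text
t 1.65 p [ 0.4112 -0.3156  0.1686] yaw -26.88 pitch -0.01 roll 0.0 F [-0.41 -0.73  0.71] open 0.994
n 8 turn [-0.0, 0.0, 0.0] deg/row 0.01478752387486479 mm/row 16.231256358299582
dp [0.02, 0.04, 0.65]
```

Run:
```python
from plan import *
st(); im,K,T=cam("wrist"); cv2.imwrite("pics/w2.png",im); st()
hsv=cv2.cvtColor(im,cv2.COLOR_BGR2HSV); H,S,V=[hsv[...,i].astype(int) for i in range(3)]
m=(V<60)&(S<120); m[315:]=0; m[:150]=0; m[:,:300]=0; m[:,380:]=0
cs,_=cv2.findContours(m.astype(np.uint8),cv2.RETR_EXTERNAL,cv2.CHAIN_APPROX_NONE); c=max(cs,key=cv2.contourArea); print(cv2.boundingRect(c))
x,y,w,h=cv2.boundingRect(c)
P=onz(K,T,[(x+w/2,y),(x+w/2,y+h)],.067);print(P.round(4).tolist(),P.mean(0).round(4))
m=(S<25)&(V>120); m[250:]=0;
m2=(H>8)&(H<25)&(S>70)&(V>60); m2[:,:240]=0; m2[:,420:]=0
cs,_=cv2.findContours(m2.astype(np.uint8),cv2.RETR_EXTERNAL,cv2.CHAIN_APPROX_NONE); c=max(cs,key=cv2.contourArea)
hull=cv2.convexHull(c); q=cv2.approxPolyDP(hull,8,True)[:,0]; C=onz(K,T,q,.008); print("cork",q.tolist(),C.round(4).tolist(),C.mean(0).round(4))
```

```text
t 1.65 p [ 0.4112 -0.3156  0.1686] yaw -26.88 pitch -0.01 roll 0.0 F [-0.41 -0.73  0.71] open 0.994
t 1.7 p [ 0.4103 -0.3169  0.1688] yaw -27.03 pitch 0.01 roll -0.05 F [-0.29  0.27 -0.81] open 1.0
(315, 168, 26, 140)
[[0.4538, -0.3426, 0.067], [0.3722, -0.3019, 0.067]] [ 0.413  -0.3223  0.067 ]
cork [[395, 7], [385, 197], [256, 196], [250, 5]] [[0.5237, -0.429, 0.008], [0.41, -0.3703, 0.008], [0.4547, -0.2835, 0.008], [0.5686, -0.3428, 0.008]] [ 0.4892 -0.3564  0.008 ]
```

View pics/w2.png

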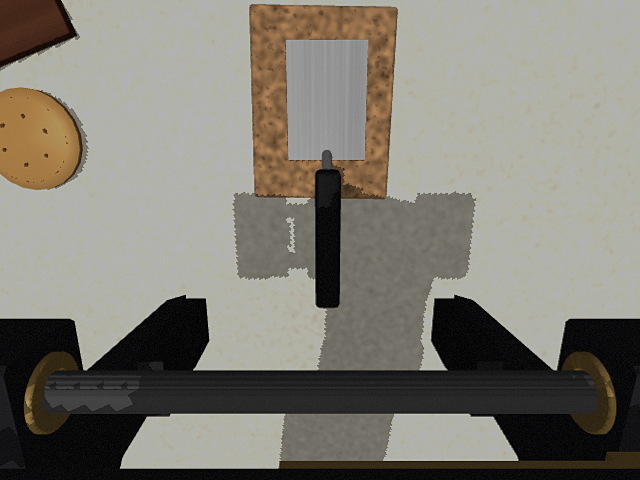

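Run:
```python
from plan import *
st(); rows([.413,-.3215,.039],down(-27.0),8)
```

```text
t 1.7 p [ 0.4103 -0.3169  0.1688] yaw -27.03 pitch 0.01 roll -0.05 F [-0.29  0.27 -0.81] open 1.0
n 8 turn [0.0, -0.0, -0.0] deg/row 0.0069254176685503285 mm/row 16.244313777697943
dp [0.02, 0.01, 0.65]
```

Request:
{"op": "move_arm", "data": {"turn": [[0, 0, 0], [0, 0, 0], [0, 0, 0], [0, 0, 0], [0, 0, 0], [0, 0, 0], [0, 0, 0], [0, 0, 0], [0, 0, 0]], "dp": [[0.02, 0.01, 0.65], [0.02, 0.01, 0.65], [0.02, 0.01, 0.65], [0.02, 0.01, 0.65], [0.02, 0.01, 0.65], [0.02, 0.01, 0.65], [0.02, 0.01, 0.65], [0.02, 0.01, 0.65], [0, 0, 0]], "jaw": [-1, -1, -1, -1, -1, -1, -1, -1, -1]}}

```text
clock: 2.45
tool_pos: [0.411, -0.321, 0.0367]
eef_rot: [0.972, -0.235, -0.002, -0.0]
contact_force: [-0.5, -0.5, -0.3]
opening: 0.995
```

Request:
{"op": "move_arm", "data": {"turn": [[0, 0, 0], [0, 0, 0], [0, 0, 0], [0, 0, 0], [0, 0, 0], [0, 0, 0], [0, 0, 0]], "dp": [[0, 0, 0], [0, 0, 0], [0, 0, 0], [0, 0, 0], [0, 0, 0], [0, 0, 0], [0, 0, 0]], "jaw": [-0.3, 0.2, 1, 1, 1, 1, 1]}}

```text
clock: 3.03
tool_pos: [0.4134, -0.32, 0.0391]
eef_rot: [0.972, -0.234, 0.0, 0.0]
contact_force: [-0.3, 0.2, -0.4]
opening: 0.493
```

Run:
```python
from plan import *
st(); im,K,T=cam("wrist"); cv2.imwrite("pics/w3.png",im)
```

```text
t 3.03 p [ 0.4134 -0.32    0.0391] yaw -27.07 pitch 0.03 roll -0.01 F [-0.31  0.17 -0.38] open 0.493
```

View pics/w3.png

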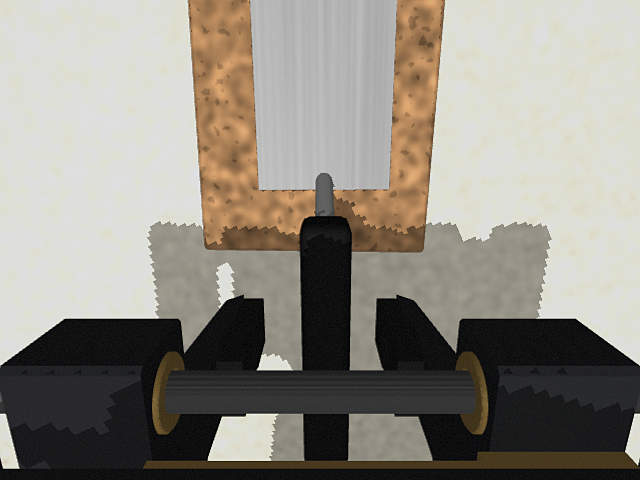

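Request:
{"op": "move_arm", "data": {"turn": [[0, 0, 0], [0, 0, 0], [0, 0, 0], [0, 0, 0], [0, 0, 0], [0, 0, 0], [0, 0, 0], [0, 0, 0]], "dp": [[0, 0, 0], [0, 0, 0], [0, 0, 0], [0, 0, 0], [0, 0, 0], [0, 0, 0], [0, 0, 0], [0, 0, 0]], "jaw": [1, 1, 1, 1, 1, 1, 1, 1]}}

```text
clock: 3.75
tool_pos: [0.4132, -0.32, 0.0387]
eef_rot: [0.972, -0.234, -0.0, 0.0]
contact_force: [0.5, -0.1, -0.7]
opening: 0.173
```

Run:
```python
from plan import *
st(); im,K,T=cam("wrist"); cv2.imwrite("pics/w4.png",im); np.save("ref_grip.npy",r.get_state()["tool_pos"])
```

```text
t 3.75 p [ 0.4132 -0.32    0.0387] yaw -27.08 pitch -0.0 roll -0.0 F [ 0.47 -0.05 -0.67] open 0.173
```

View pics/w4.png

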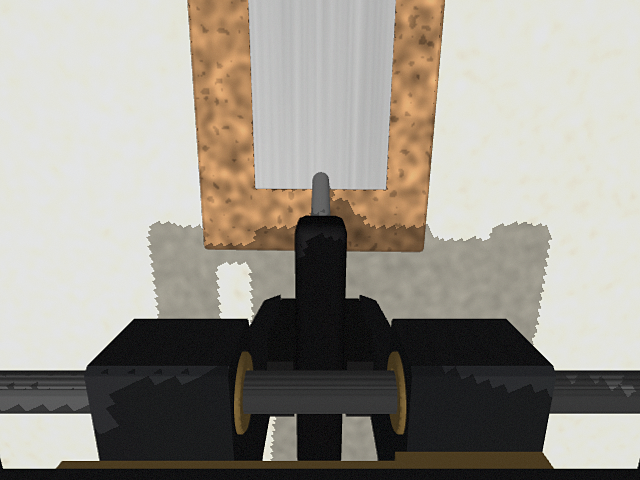

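Run:
```python
from plan import *
im,K,T=cam("wrist")
s=r.get_state(); Rm=R.from_quat(s["eef_rot"])
B=onz(K,T,[(254,190),(388,190)],.0105); print(Rm.inv().apply(B-s["tool_pos"]).round(4))
B=onz(K,T,[(297,217),(346,217)],.067); print(Rm.inv().apply(B-s["tool_pos"]).round(4))
C=onz(K,T,[(204,249),(425,250)],.008); print("cork",Rm.inv().apply(C-s["tool_pos"]).round(4))
st()
```

```text
[[ 0.0472 -0.0284  0.0282]
 [ 0.0472  0.0291  0.0282]]
[[ 0.047  -0.0069 -0.0283]
 [ 0.047   0.0076 -0.0283]]
cork [[ 0.0201 -0.0526  0.0307]
 [ 0.0197  0.0476  0.0307]]
t 3.85 p [ 0.4132 -0.32    0.0387] yaw -27.08 pitch -0.0 roll -0.0 F [-0.84 -0.67 -0.46] open 0.177
```

```bash
cat >> plan.py <<'E'
YB=-7.55
TIP=np.array([.1275,0,.031])
def bf(s,t,z,yaw=YB):
    """point from board-ish coords: s along n, t along left"""
    y=np.radians(yaw); return np.array([s*np.cos(y)-t*np.sin(y), s*np.sin(y)+t*np.cos(y), z])
def tobf(p,yaw=YB):
    y=np.radians(yaw); return np.array([p[0]*np.cos(y)+p[1]*np.sin(y), -p[0]*np.sin(y)+p[1]*np.cos(y)])
def tcp_for_tip(tip,rot): return np.array(tip)-rot.apply(TIP)
def tipnow():
    s=r.get_state(); p=s["tool_pos"]+R.from_quat(s["eef_rot"]).apply(TIP); return np.r_[tobf(p),p[2]]
E
python3 - <<'E'
from plan import *
st()
for b in [(.5626,-.1557),(.5938,.0226),(.5986,.1096)]: print(tobf(b))
for b in [(.6607,.1668),(.6097,-.222),(.7955,.1545),(.7419,-.2415)]: print("board",tobf(b))
rot=down(YB,-8); s,t=tobf((.5626,-.1557))
print(tcp_for_tip(bf(s-.056,t,.06),rot))
# check with scene cam
im,K,T=cam("scene"); hsv=cv2.cvtColor(im,cv2.COLOR_BGR2HSV); H,S,V=[hsv[...,i].astype(int) for i in range(3)]
m=((H<16)&(S>90)&(V<95)).astype(np.uint8); m[:220]=0; m[340:]=0; m[:,:220]=0;m[:,370:]=0
cs,_=cv2.findContours(m,cv2.RETR_EXTERNAL,cv2.CHAIN_APPROX_NONE); c=max(cs,key=cv2.contourArea); q=cv2.approxPolyDP(cv2.convexHull(c),5,True)[:,0]; print(q.tolist())
print([tobf(p).round(4).tolist() for p in onz(K,T,q,.01)])
m=((H>10)&(H<25)&(S>110)&(V>100)).astype(np.uint8); m[:215]=0; m[300:]=0; m[:,:280]=0;m[:,375:]=0
cs,_=cv2.findContours(m,cv2.RETR_EXTERNAL,cv2.CHAIN_APPROX_NONE)
for c in cs:
    if cv2.contourArea(c)>100:
        M=cv2.moments(c); print("bis",tobf(onz(K,T,[(M['m10']/M['m00'],M['m01']/M['m00'])],.009)[0]).round(4),cv2.contourArea(c))
E
```

```text
t 3.85 p [ 0.4132 -0.32    0.0387] yaw -27.08 pitch -0.0 roll -0.0 F [-0.84 -0.67 -0.46] open 0.177
[ 0.57818022 -0.0804294 ]
[0.58568265 0.10042425]
[0.57900999 0.18730069]
board [0.63305604 0.2521642 ]
board [ 0.63358313 -0.13996609]
board [0.76830351 0.25768239]
board [ 0.76719916 -0.1419271 ]
[ 0.38619787 -0.13231959  0.10844288]
[[232, 248], [268, 228], [359, 307], [322, 333]]
[[0.7708, -0.1399], [0.6394, -0.1384], [0.6439, 0.2573], [0.7745, 0.2562]]
bis [0.5837 0.1897] 350.0
bis [0.5903 0.1015] 322.5
bis [ 0.5838 -0.079 ] 265.0
```

Run:
```python
from plan import *
s=r.get_state(); p=s["tool_pos"]+[0,0,.05]; R0=R.from_quat(s["eef_rot"])
rot=down(YB,-8); tgt=tcp_for_tip(bf(.581-.056,-.080,.05),rot); print(tgt)
rows(tgt,rot,10,(p,R0))
```

```text
[ 0.38904962 -0.13226441  0.09844288]
n 10 turn [-0.0004, -0.0022, -0.0054] deg/row 2.1092745576042433 mm/row 18.95215244090842
dp [[-0.43, -0.62, -0.04], [-0.41, -0.64, -0.03], [-0.39, -0.65, -0.03], [-0.36, -0.66, -0.03], [-0.34, -0.68, -0.02], [-0.32, -0.69, -0.02], [-0.29, -0.7, -0.02], [-0.27, -0.71, -0.02], [-0.25, -0.72, -0.02], [-0.22, -0.72, -0.01]]
```

Request:
{"op": "move_arm", "data": {"turn": [[0, 0, 0], [0, 0, 0], [0, 0, 0], [0, 0, 0], [0, 0, 0], [0, 0, 0]], "dp": [[0, 0, -0.2], [0, 0, -0.4], [0, 0, -0.5], [0, 0, -0.5], [0, 0, -0.4], [0, 0, 0]], "jaw": [1, 1, 1, 1, 1, 1]}}

```text
clock: 4.4
tool_pos: [0.4142, -0.3207, 0.091]
eef_rot: [0.972, -0.234, 0.002, 0.001]
contact_force: [0.2, 0.3, -1.5]
opening: 0.174
```

Request:
{"op": "move_arm", "data": {"turn": [[-0.0004, -0.0022, -0.0054], [-0.0004, -0.0022, -0.0054], [-0.0004, -0.0022, -0.0054], [-0.0004, -0.0022, -0.0054], [-0.0004, -0.0022, -0.0054], [-0.0004, -0.0022, -0.0054], [-0.0004, -0.0022, -0.0054], [-0.0004, -0.0022, -0.0054], [-0.0004, -0.0022, -0.0054], [-0.0004, -0.0022, -0.0054]], "dp": [[-0.43, -0.62, -0.04], [-0.41, -0.64, -0.03], [-0.39, -0.65, -0.03], [-0.36, -0.66, -0.03], [-0.34, -0.68, -0.02], [-0.32, -0.69, -0.02], [-0.29, -0.7, -0.02], [-0.27, -0.71, -0.02], [-0.25, -0.72, -0.02], [-0.22, -0.72, -0.01]], "jaw": [1, 1, 1, 1, 1, 1, 1, 1, 1, 1]}}

```text
clock: 5.23
tool_pos: [0.3889, -0.1313, 0.0984]
eef_rot: [0.995, -0.065, -0.07, -0.004]
contact_force: [0.4, -0.4, -0.5]
opening: 0.169
```

Request:
{"op": "move_arm", "data": {"turn": [[0, 0, 0], [0, 0, 0], [0, 0, 0]], "dp": [[0, 0, 0], [0, 0, 0], [0, 0, 0]], "jaw": [1, 1, 1]}}

```text
clock: 5.48
tool_pos: [0.3892, -0.133, 0.0984]
eef_rot: [0.995, -0.067, -0.069, -0.004]
contact_force: [0.4, 0.5, -2.0]
opening: 0.171
```

Run:
```python
from plan import *
st(); print(tipnow()); im,K,T=cam("wrist"); cv2.imwrite("pics/w5.png",im)
```

```text
t 5.48 p [ 0.3892 -0.133   0.0984] yaw -7.69 pitch -7.97 roll -0.13 F [ 0.44  0.5  -1.97] open 0.171
[ 0.52531654 -0.08107611  0.05000522]
```

View pics/w5.png

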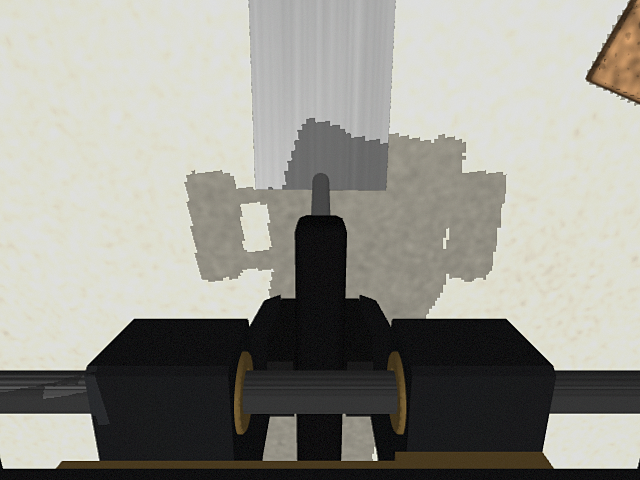

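Run:
```python
from plan import *
im,K,T=cam("top"); crop(im,220,140,420,340,4,"t3.png"); im,K,T=cam("scene"); crop(im,220,180,380,320,4,"s3.png")
```

```text
(no output)
```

View pics/t3.png

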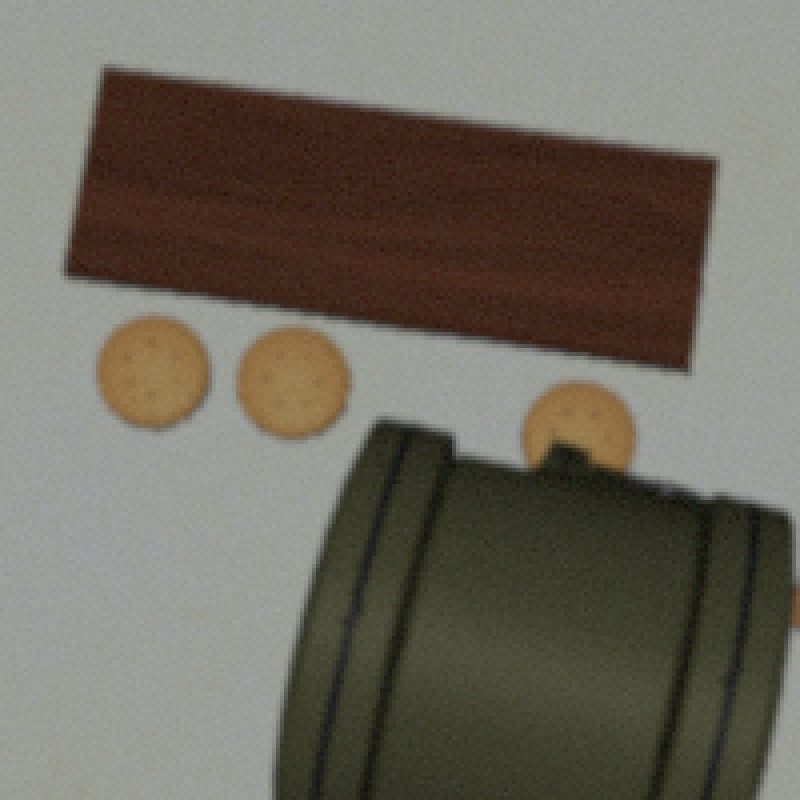

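View pics/s3.png

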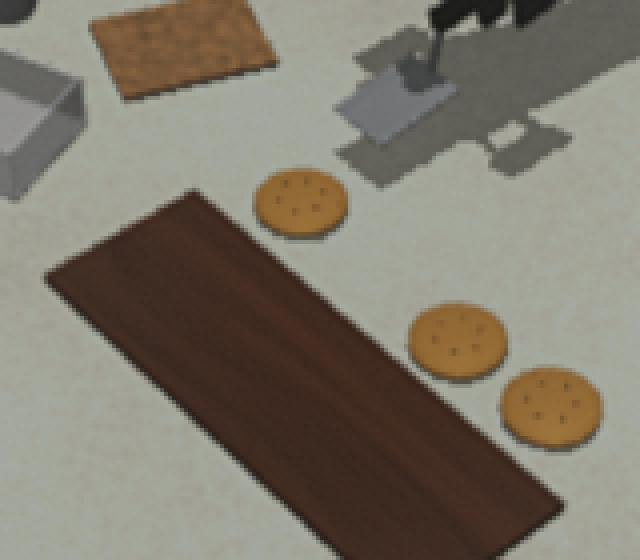

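Run:
```python
from plan import *
im,K,T=cam("scene"); tp=tipnow()
for y in (.028,-.028):
    P=bf(tp[0],tp[1]+y,tp[2]+.0025); print(((proj(K,T,P)[0]-[220,180])*4).round(1))
d=lambda p: rows(p,down(YB,-8),6)
rot=down(YB,-8)
d(tcp_for_tip(bf(.523,-.080,.002),rot))
```

```text
[381.4 141.6]
[332.5 103.6]
n 6 turn [0.0, -0.0, -0.0001] deg/row 0.034638427241523766 mm/row 8.002269062471756
dp [0.03, -0.01, 0.32]
```

Request:
{"op": "move_arm", "data": {"turn": [[0, 0, 0], [0, 0, 0], [0, 0, 0], [0, 0, 0], [0, 0, 0], [0, 0, 0], [0, 0, 0], [0, 0, 0]], "dp": [[0.03, -0.02, 0.32], [0.03, -0.02, 0.32], [0.03, -0.01, 0.32], [0.03, -0.01, 0.32], [0.03, -0.01, 0.32], [0.03, -0.01, 0.31], [0, 0, 0], [0, 0, 0]], "jaw": [1, 1, 1, 1, 1, 1, 1, 1]}}

```text
clock: 6.35
tool_pos: [0.3867, -0.1299, 0.0499]
eef_rot: [0.995, -0.066, -0.07, -0.004]
contact_force: [-0.6, 0.7, -2.4]
opening: 0.171
```

Run:
```python
from plan import *
st(); print(tipnow()); im,K,T=cam("scene"); crop(im,220,180,380,320,4,"s4.png")
```

```text
t 6.35 p [ 0.3867 -0.1299  0.0499] yaw -7.61 pitch -8.08 roll -0.08 F [-0.62  0.7  -2.4 ] open 0.171
[ 0.52233686 -0.07816241  0.00131264]
```

View pics/s4.png

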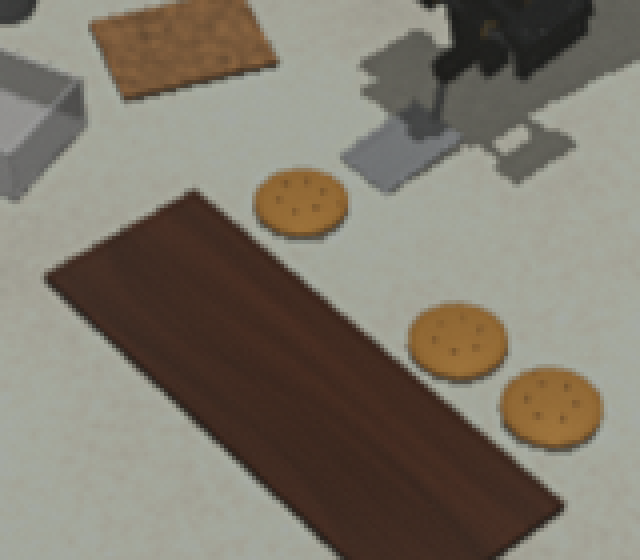

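Request:
{"op": "move_arm", "data": {"turn": [[0, 0, 0], [0, 0, 0], [0, 0, 0], [0, 0, 0], [0, 0, 0], [0, 0, 0], [0, 0, 0], [0, 0, 0], [0, 0, 0], [0, 0, 0]], "dp": [[0.16, 0, -0.022], [0.16, 0, -0.022], [0.16, 0, -0.022], [0.16, 0, -0.022], [0.16, 0, -0.022], [0.16, 0, -0.022], [0.16, 0, -0.022], [0.16, 0, -0.022], [0.16, 0, -0.022], [0.08, 0, -0.011]], "jaw": [1, 1, 1, 1, 1, 1, 1, 1, 1, 1]}}

```text
clock: 7.23
tool_pos: [0.4259, -0.1352, 0.0503]
eef_rot: [0.995, -0.066, -0.069, -0.004]
contact_force: [-0.4, 0.7, -1.3]
opening: 0.17
```

Request:
{"op": "move_arm", "data": {"turn": [[0, 0, 0], [0, 0, 0], [0, 0, 0], [0, 0, 0]], "dp": [[0.12, 0, -0.017], [0.12, 0, -0.017], [0, 0, 0], [0, 0, 0]], "jaw": [1, 1, 1, 1]}}

```text
clock: 7.57
tool_pos: [0.4314, -0.1359, 0.0504]
eef_rot: [0.995, -0.066, -0.07, -0.004]
contact_force: [-0.0, 0.8, -2.2]
opening: 0.168
```

Run:
```python
from plan import *
st(); print(tipnow()); im,K,T=cam("scene"); crop(im,220,180,380,320,4,"s5.png")
```

```text
t 7.57 p [ 0.4314 -0.1359  0.0504] yaw -7.61 pitch -7.98 roll -0.08 F [-0.    0.77 -2.2 ] open 0.168
[ 0.56750029 -0.07824683  0.00195423]
```

View pics/s5.png

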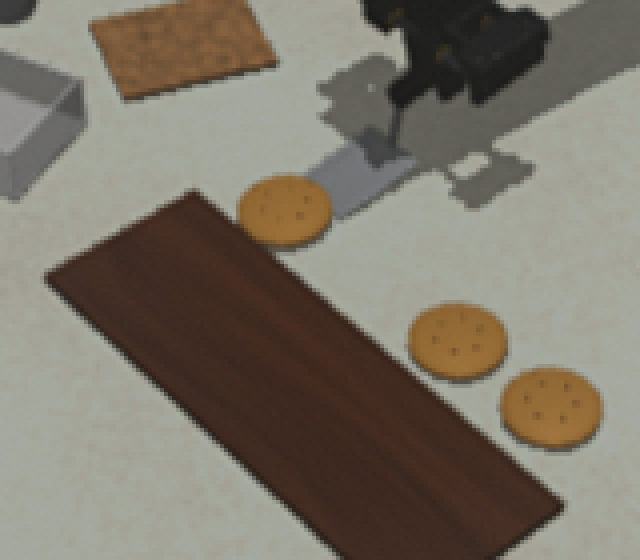

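Request:
{"op": "move_arm", "data": {"turn": [[0, 0, 0], [0, 0, 0], [0, 0, 0], [0, 0, 0], [0, 0, 0], [0, 0, 0], [0, 0, 0], [0, 0, 0], [0, 0, 0], [0, 0, 0]], "dp": [[0.05, 0, -0.007], [0.05, 0, -0.007], [0.003, 0, -0.12], [0.003, 0, -0.12], [0, 0, -0.14], [0, 0, -0.14], [0.035, 0, -0.185], [0.035, 0, -0.185], [0, 0, 0], [0, 0, 0]], "jaw": [1, 1, 1, 1, 1, 1, 1, 1, 1, 1]}}

```text
clock: 8.45
tool_pos: [0.4391, -0.137, 0.0725]
eef_rot: [0.995, -0.066, -0.069, -0.004]
contact_force: [-0.7, 0.3, -1.7]
opening: 0.17
```

Run:
```python
from plan import *
st(); print(tipnow()); im,K,T=cam("scene"); crop(im,220,180,380,320,4,"s6.png")
```

```text
t 8.45 p [ 0.4391 -0.137   0.0725] yaw -7.61 pitch -7.94 roll -0.09 F [-0.67  0.3  -1.67] open 0.17
[ 0.57527353 -0.07825534  0.02418694]
```

View pics/s6.png

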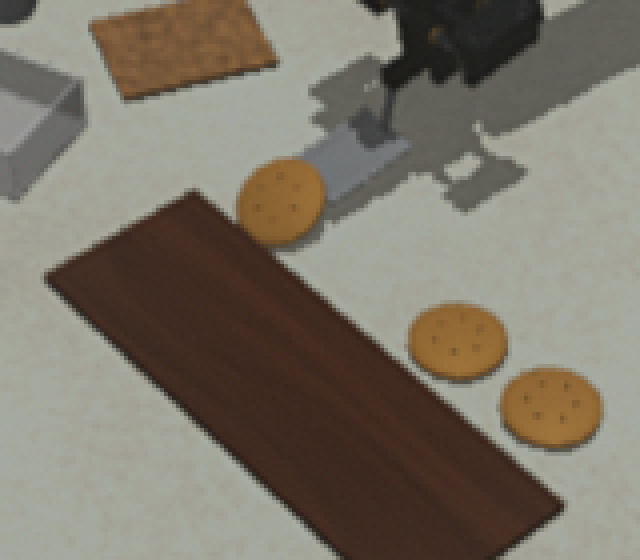

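Request:
{"op": "move_arm", "data": {"turn": [[0, 0, 0], [0, 0, 0], [0, 0, 0], [0, 0, 0], [0, 0, 0], [0, 0, 0], [0, 0, 0], [0, 0, 0], [0, 0, 0], [0, 0, 0]], "dp": [[0.074, 0, -0.19], [0.074, 0, -0.19], [0.114, 0, -0.2], [0.114, 0, -0.2], [0.16, 0, -0.165], [0.16, 0, -0.165], [0.185, 0, -0.127], [0.185, 0, -0.127], [0, 0, 0], [0, 0, 0]], "jaw": [1, 1, 1, 1, 1, 1, 1, 1, 1, 1]}}

```text
clock: 9.33
tool_pos: [0.4699, -0.141, 0.1022]
eef_rot: [0.995, -0.066, -0.069, -0.004]
contact_force: [-0.5, 0.5, -1.5]
opening: 0.168
```

Run:
```python
from plan import *
st(); print(tipnow()); im,K,T=cam("scene"); crop(im,220,180,380,320,4,"s7.png")
```

```text
t 9.33 p [ 0.4699 -0.141   0.1022] yaw -7.61 pitch -7.98 roll -0.08 F [-0.51  0.48 -1.48] open 0.168
[ 0.60627817 -0.07816595  0.05380231]
```

View pics/s7.png

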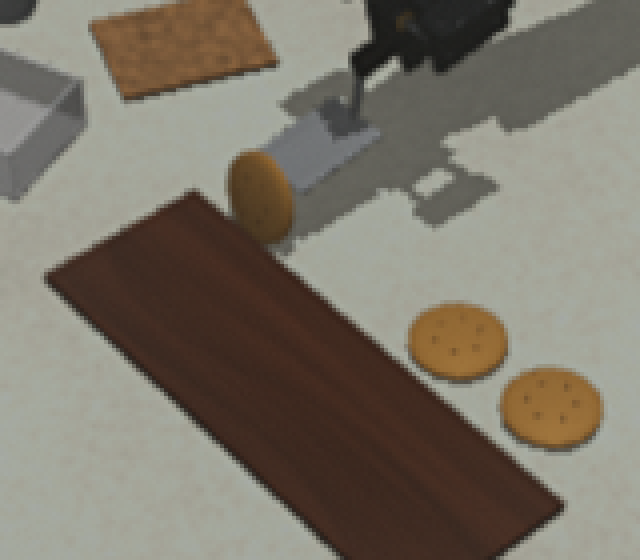

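Request:
{"op": "move_arm", "data": {"turn": [[0, 0, 0], [0, 0, 0], [0, 0, 0], [0, 0, 0], [0, 0, 0], [0, 0, 0], [0, 0, 0], [0, 0, 0], [0, 0, 0], [0, 0, 0]], "dp": [[0.21, 0, -0.09], [0.21, 0, -0.09], [0.235, 0, -0.053], [0.235, 0, -0.053], [0.24, 0, -0.014], [0.24, 0, -0.014], [0.24, 0, -0.014], [0, 0, 0], [0, 0, 0], [0, 0, 0]], "jaw": [1, 1, 1, 1, 1, 1, 1, 1, 1, 1]}}

```text
clock: 10.22
tool_pos: [0.5096, -0.1463, 0.1046]
eef_rot: [0.995, -0.066, -0.07, -0.004]
contact_force: [0.3, 0.1, -0.5]
opening: 0.173
```

Run:
```python
from plan import *
st(); print(tipnow()); im,K,T=cam("scene"); crop(im,220,180,380,320,4,"s8.png")
```

```text
t 10.22 p [ 0.5096 -0.1463  0.1046] yaw -7.62 pitch -8.06 roll -0.08 F [ 0.29  0.08 -0.53] open 0.173
[ 0.64634453 -0.07831415  0.05600811]
```

View pics/s8.png

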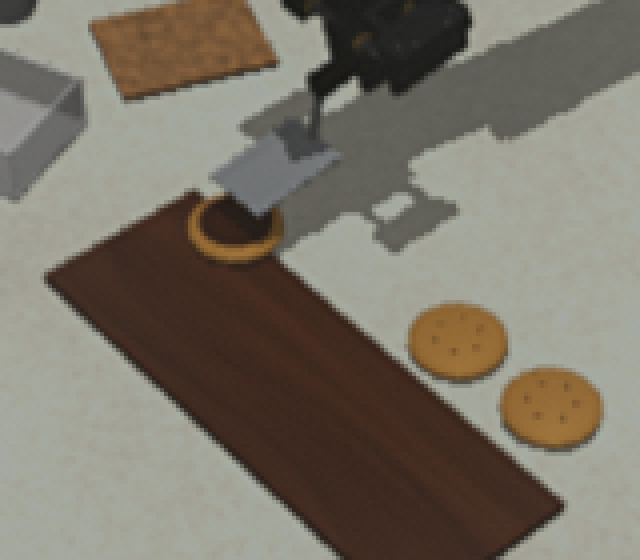

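Request:
{"op": "move_arm", "data": {"turn": [[0, 0, 0], [0, 0, 0], [0, 0, 0], [0, 0, 0], [0, 0, 0], [0, 0, 0], [0, 0, 0], [0, 0, 0], [0, 0, 0], [0, 0, 0]], "dp": [[-0.5, 0, 0.06], [-0.9, 0, 0.12], [-0.9, -0.5, 0.12], [-0.9, -0.8, 0.12], [-0.8, -0.98, 0.12], [-0.52, -0.98, 0.08], [0, -0.98, 0.07], [0, -0.98, 0.07], [0, -0.98, 0.07], [0, -0.97, 0.04]], "jaw": [1, 1, 1, 1, 1, 1, 1, 1, 1, 1]}}

```text
clock: 11.1
tool_pos: [0.4197, 0.0476, 0.0987]
eef_rot: [0.995, -0.066, -0.07, -0.004]
contact_force: [0.7, 0.3, -1.0]
opening: 0.172
```

Run:
```python
from plan import *
st(); print(tipnow()); im,K,T=cam("scene"); crop(im,220,180,380,320,4,"s9.png");im,K,T=cam("top"); crop(im,220,140,420,340,4,"t9.png")
```

```text
t 11.1 p [0.4197 0.0476 0.0987] yaw -7.63 pitch -8.01 roll -0.08 F [ 0.67  0.31 -1.04] open 0.172
[0.53177102 0.10215306 0.05026178]
```

View pics/s9.png

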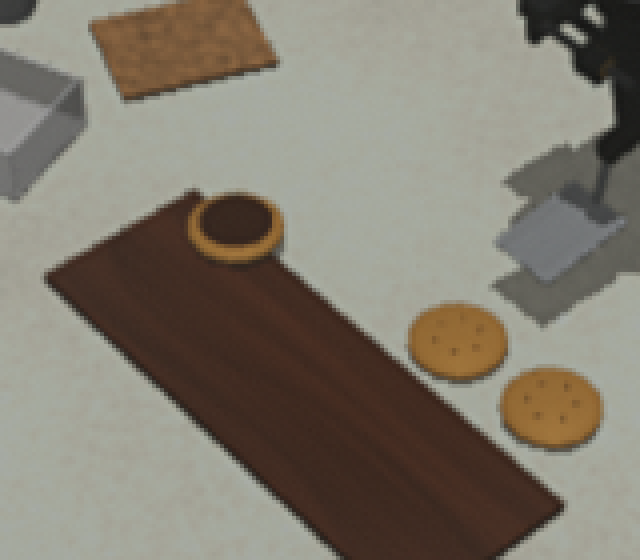

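View pics/t9.png

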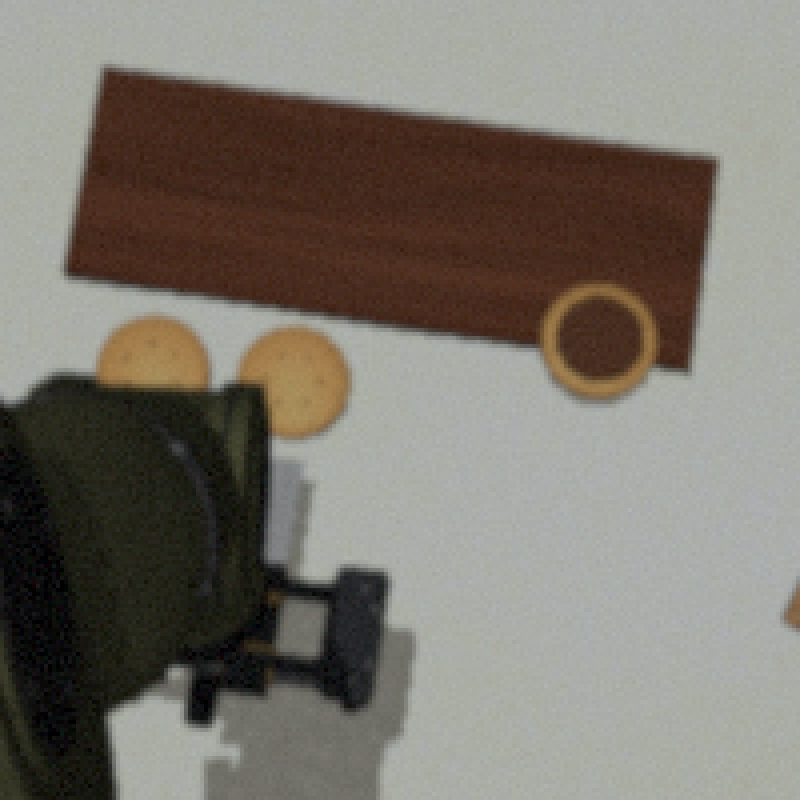

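Request:
{"op": "move_arm", "data": {"turn": [[0, 0, 0], [0, 0, 0], [0, 0, 0], [0, 0, 0], [0, 0, 0], [0, 0, 0], [0, 0, 0], [0, 0, 0]], "dp": [[0.03, 0.01, 0.32], [0.03, 0.01, 0.32], [0.03, 0.01, 0.32], [0.03, 0, 0.32], [0.03, 0, 0.32], [0.03, 0, 0.31], [0, 0, 0], [0, 0, 0]], "jaw": [1, 1, 1, 1, 1, 1, 1, 1]}}

```text
clock: 11.87
tool_pos: [0.4172, 0.0457, 0.0502]
eef_rot: [0.995, -0.066, -0.07, -0.004]
contact_force: [0.6, 0.6, -1.7]
opening: 0.172
```

Run:
```python
from plan import *
st(); print(tipnow()); im,K,T=cam("scene"); crop(im,260,180,400,320,4,"s10.png")
```

```text
t 11.87 p [0.4172 0.0457 0.0502] yaw -7.65 pitch -8.08 roll -0.1 F [ 0.56  0.64 -1.72] open 0.172
[0.52946585 0.09987241 0.00158489]
```

View pics/s10.png

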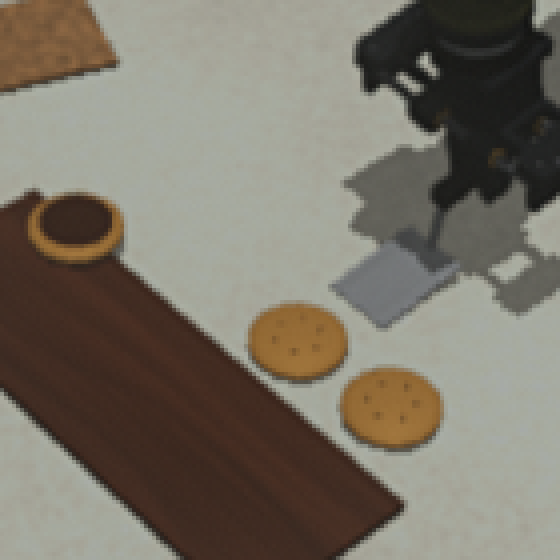

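Request:
{"op": "move_arm", "data": {"turn": [[0, 0, 0], [0, 0, 0], [0, 0, 0], [0, 0, 0], [0, 0, 0], [0, 0, 0], [0, 0, 0], [0, 0, 0], [0, 0, 0], [0, 0, 0]], "dp": [[0.16, 0, -0.022], [0.16, 0, -0.022], [0.16, 0, -0.022], [0.16, 0, -0.022], [0.16, 0, -0.022], [0.16, 0, -0.022], [0.16, 0, -0.022], [0.16, 0, -0.022], [0.14, 0, -0.02], [0.08, 0, -0.011]], "jaw": [1, 1, 1, 1, 1, 1, 1, 1, 1, 1]}}

```text
clock: 12.75
tool_pos: [0.4555, 0.0409, 0.0506]
eef_rot: [0.995, -0.066, -0.07, -0.004]
contact_force: [-0.6, -0.6, -1.0]
opening: 0.181
```

Request:
{"op": "move_arm", "data": {"turn": [[0, 0, 0], [0, 0, 0], [0, 0, 0], [0, 0, 0], [0, 0, 0], [0, 0, 0], [0, 0, 0], [0, 0, 0], [0, 0, 0], [0, 0, 0]], "dp": [[0.05, 0, -0.007], [0.07, 0, -0.01], [0.003, 0, -0.12], [0.003, 0, -0.12], [0, 0, -0.14], [0, 0, -0.14], [0.035, 0, -0.185], [0.035, 0, -0.185], [0, 0, 0], [0, 0, 0]], "jaw": [1, 1, 1, 1, 1, 1, 1, 1, 1, 1]}}

```text
clock: 13.58
tool_pos: [0.4636, 0.04, 0.0728]
eef_rot: [0.995, -0.066, -0.069, -0.004]
contact_force: [-0.5, -0.1, -1.6]
opening: 0.169
```

Run:
```python
from plan import *
st(); print(tipnow()); im,K,T=cam("scene"); crop(im,260,180,400,320,4,"s11.png")
```

```text
t 13.58 p [0.4636 0.04   0.0728] yaw -7.62 pitch -7.95 roll -0.07 F [-0.55 -0.1  -1.6 ] open 0.169
[0.57628961 0.10034867 0.02445257]
```

View pics/s11.png

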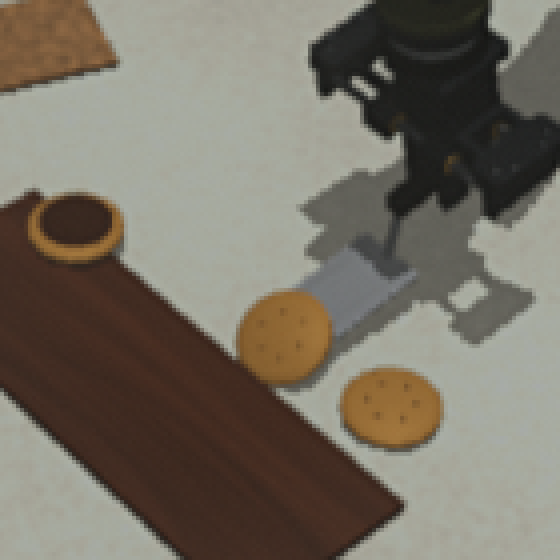

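Request:
{"op": "move_arm", "data": {"turn": [[0, 0, 0], [0, 0, 0], [0, 0, 0], [0, 0, 0], [0, 0, 0], [0, 0, 0], [0, 0, 0], [0, 0, 0], [0, 0, 0], [0, 0, 0]], "dp": [[0.074, 0, -0.19], [0.074, 0, -0.19], [0.114, 0, -0.2], [0.114, 0, -0.2], [0.16, 0, -0.165], [0.16, 0, -0.165], [0.185, 0, -0.127], [0.185, 0, -0.127], [0, 0, 0], [0, 0, 0]], "jaw": [1, 1, 1, 1, 1, 1, 1, 1, 1, 1]}}

```text
clock: 14.47
tool_pos: [0.4944, 0.0358, 0.1025]
eef_rot: [0.995, -0.066, -0.069, -0.004]
contact_force: [0.2, -0.8, -1.7]
opening: 0.17
```

Request:
{"op": "move_arm", "data": {"turn": [[0, 0, 0], [0, 0, 0], [0, 0, 0], [0, 0, 0], [0, 0, 0], [0, 0, 0], [0, 0, 0], [0, 0, 0], [0, 0, 0], [0, 0, 0]], "dp": [[0.21, 0, -0.09], [0.21, 0, -0.09], [0.235, 0, -0.053], [0.235, 0, -0.053], [0.24, 0, -0.014], [0.24, 0, -0.014], [0.24, 0, -0.014], [0, 0, 0], [0, 0, 0], [0, 0, 0]], "jaw": [1, 1, 1, 1, 1, 1, 1, 1, 1, 1]}}

```text
clock: 15.3
tool_pos: [0.5342, 0.0305, 0.1049]
eef_rot: [0.995, -0.066, -0.07, -0.004]
contact_force: [0.9, -0.3, -1.0]
opening: 0.173
```

Run:
```python
from plan import *
st(); print(tipnow()); im,K,T=cam("scene"); crop(im,260,180,400,320,4,"s12.png")
```

```text
t 15.3 p [0.5342 0.0305 0.1049] yaw -7.62 pitch -8.06 roll -0.09 F [ 0.85 -0.3  -1.04] open 0.173
[0.64744545 0.10019364 0.0563    ]
```

View pics/s12.png

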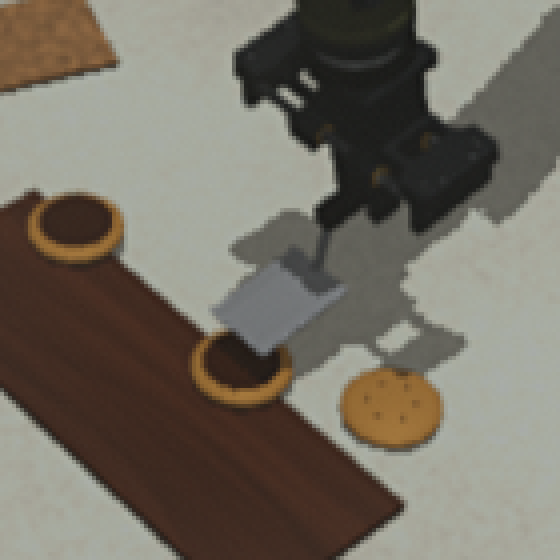

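Request:
{"op": "move_arm", "data": {"turn": [[0, 0, 0], [0, 0, 0], [0, 0, 0], [0, 0, 0], [0, 0, 0], [0, 0, 0], [0, 0, 0], [0, 0, 0], [0, 0, 0], [0, 0, 0]], "dp": [[-0.5, 0, 0.09], [-0.8, 0, 0.14], [-0.8, -0.4, 0.14], [-0.8, -0.6, 0.14], [-0.8, -0.7, 0.14], [-0.7, -0.7, 0.14], [-0.5, -0.7, 0.14], [0, -0.42, 0], [0, 0, 0], [0, 0, 0]], "jaw": [1, 1, 1, 1, 1, 1, 1, 1, 1, 1]}}

```text
clock: 16.18
tool_pos: [0.4241, 0.1341, 0.099]
eef_rot: [0.995, -0.066, -0.069, -0.004]
contact_force: [0.3, 0.3, -2.0]
opening: 0.168
```

Run:
```python
from plan import *
st(); print(tipnow()); im,K,T=cam("scene"); crop(im,260,180,420,320,4,"s13.png"); im,K,T=cam("top"); crop(im,220,140,420,340,4,"t13.png")
```

```text
t 16.18 p [0.4241 0.1341 0.099 ] yaw -7.58 pitch -7.9 roll -0.07 F [ 0.28  0.26 -1.99] open 0.168
[0.52481605 0.18852479 0.05080003]
```

View pics/s13.png

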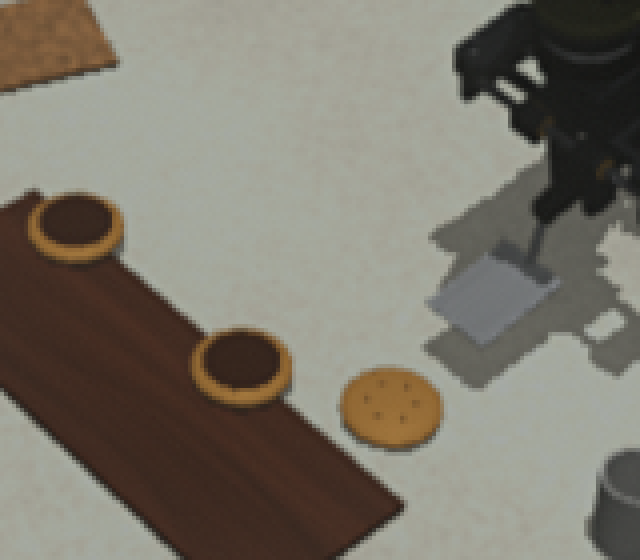

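View pics/t13.png

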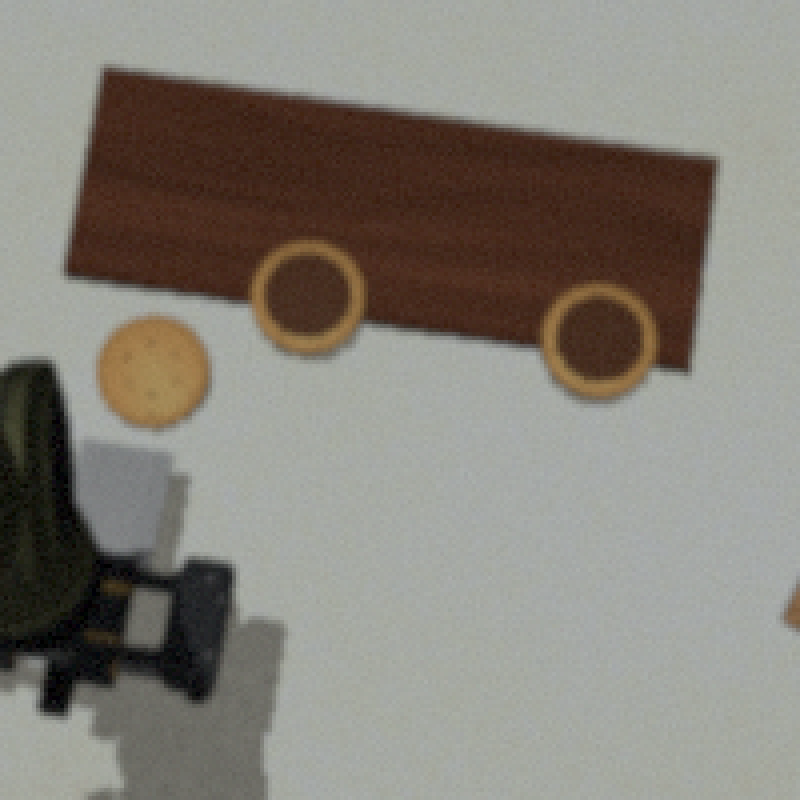

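Request:
{"op": "move_arm", "data": {"turn": [[0, 0, 0], [0, 0, 0], [0, 0, 0], [0, 0, 0], [0, 0, 0], [0, 0, 0], [0, 0, 0], [0, 0, 0]], "dp": [[0.03, 0, 0.32], [0.03, 0, 0.32], [0.03, 0, 0.32], [0.03, 0, 0.32], [0.03, 0, 0.33], [0.03, 0, 0.33], [0, 0, 0], [0, 0, 0]], "jaw": [1, 1, 1, 1, 1, 1, 1, 1]}}

```text
clock: 16.95
tool_pos: [0.4202, 0.1342, 0.0497]
eef_rot: [0.995, -0.066, -0.07, -0.004]
contact_force: [-0.5, 1.0, -1.7]
opening: 0.173
```

Run:
```python
from plan import *
st(); print(tipnow()); im,K,T=cam("scene"); crop(im,260,180,420,320,4,"s14.png")
```

```text
t 16.95 p [0.4202 0.1342 0.0497] yaw -7.62 pitch -8.07 roll -0.11 F [-0.46  1.03 -1.67] open 0.173
[0.52078138 0.18807411 0.00105818]
```

View pics/s14.png

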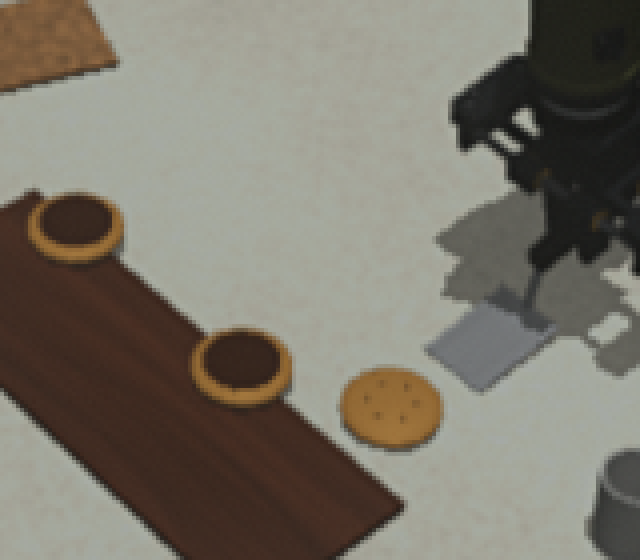

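Request:
{"op": "move_arm", "data": {"turn": [[0, 0, 0], [0, 0, 0], [0, 0, 0], [0, 0, 0], [0, 0, 0], [0, 0, 0], [0, 0, 0], [0, 0, 0], [0, 0, 0], [0, 0, 0]], "dp": [[0.2, 0, -0.028], [0.2, 0, -0.028], [0.2, 0, -0.028], [0.2, 0, -0.028], [0.2, 0, -0.028], [0.2, 0, -0.028], [0.2, 0, -0.028], [0.2, 0, -0.028], [0.14, 0, -0.02], [0.1, 0, -0.014]], "jaw": [1, 1, 1, 1, 1, 1, 1, 1, 1, 1]}}

```text
clock: 17.83
tool_pos: [0.4669, 0.1281, 0.0502]
eef_rot: [0.995, -0.066, -0.07, -0.004]
contact_force: [-1.1, 0.5, -1.3]
opening: 0.17
```

Request:
{"op": "move_arm", "data": {"turn": [[0, 0, 0], [0, 0, 0], [0, 0, 0], [0, 0, 0], [0, 0, 0], [0, 0, 0], [0, 0, 0], [0, 0, 0], [0, 0, 0], [0, 0, 0]], "dp": [[0.06, 0, -0.008], [0.07, 0, -0.01], [0.003, 0, -0.12], [0.003, 0, -0.12], [0, 0, -0.14], [0, 0, -0.14], [0.035, 0, -0.185], [0.035, 0, -0.185], [0, 0, 0], [0, 0, 0]], "jaw": [1, 1, 1, 1, 1, 1, 1, 1, 1, 1]}}

```text
clock: 18.67
tool_pos: [0.4752, 0.1272, 0.0724]
eef_rot: [0.995, -0.066, -0.069, -0.004]
contact_force: [0.4, 0.4, -1.7]
opening: 0.171
```

Run:
```python
from plan import *
st(); print(tipnow()); im,K,T=cam("scene"); crop(im,260,180,420,320,4,"s15.png")
```

```text
t 18.67 p [0.4752 0.1272 0.0724] yaw -7.62 pitch -7.95 roll -0.06 F [ 0.43  0.44 -1.74] open 0.171
[0.57636992 0.18839392 0.02404962]
```

View pics/s15.png

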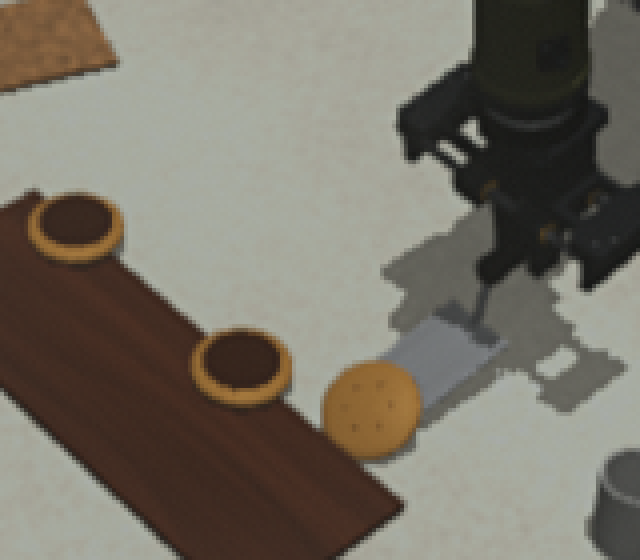

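Request:
{"op": "move_arm", "data": {"turn": [[0, 0, 0], [0, 0, 0], [0, 0, 0], [0, 0, 0], [0, 0, 0], [0, 0, 0], [0, 0, 0], [0, 0, 0], [0, 0, 0], [0, 0, 0]], "dp": [[0.074, 0, -0.19], [0.074, 0, -0.19], [0.114, 0, -0.2], [0.114, 0, -0.2], [0.16, 0, -0.165], [0.16, 0, -0.165], [0.185, 0, -0.127], [0.185, 0, -0.127], [0, 0, 0], [0, 0, 0]], "jaw": [1, 1, 1, 1, 1, 1, 1, 1, 1, 1]}}

```text
clock: 19.55
tool_pos: [0.506, 0.123, 0.1021]
eef_rot: [0.995, -0.066, -0.069, -0.004]
contact_force: [-1.0, 0.4, -0.8]
opening: 0.173
```

Request:
{"op": "move_arm", "data": {"turn": [[0, 0, 0], [0, 0, 0], [0, 0, 0], [0, 0, 0], [0, 0, 0], [0, 0, 0], [0, 0, 0], [0, 0, 0], [0, 0, 0], [0, 0, 0]], "dp": [[0.21, 0, -0.09], [0.21, 0, -0.09], [0.235, 0, -0.053], [0.235, 0, -0.053], [0.24, 0, -0.014], [0.24, 0, -0.014], [0.24, 0, -0.014], [0, 0, 0], [0, 0, 0], [0, 0, 0]], "jaw": [1, 1, 1, 1, 1, 1, 1, 1, 1, 1]}}

```text
clock: 20.38
tool_pos: [0.5458, 0.1177, 0.1044]
eef_rot: [0.995, -0.066, -0.07, -0.004]
contact_force: [-0.1, 0.6, -2.0]
opening: 0.168
```

Run:
```python
from plan import *
st(); print(tipnow()); im,K,T=cam("scene"); crop(im,260,180,420,320,4,"s16.png")
```

```text
t 20.38 p [0.5458 0.1177 0.1044] yaw -7.61 pitch -8.06 roll -0.09 F [-0.11  0.62 -2.01] open 0.168
[0.64751734 0.18822111 0.05584487]
```

View pics/s16.png

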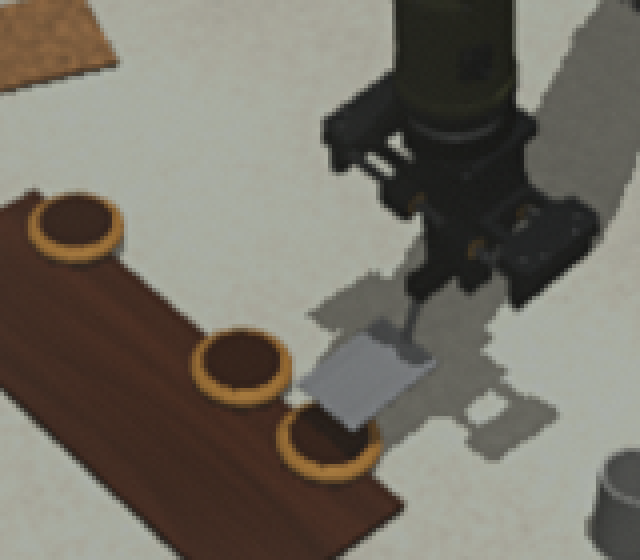

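Request:
{"op": "move_arm", "data": {"turn": [[0, 0, 0], [0, 0, 0], [0, 0, 0], [0, 0, 0], [0, 0, 0], [0, 0, 0], [0, 0, 0]], "dp": [[-0.4, 0, 0.06], [-0.8, 0, 0.11], [-0.8, 0, 0.11], [-0.8, 0, 0.11], [-0.7, 0, 0.1], [0, 0, 0], [0, 0, 0]], "jaw": [1, 1, 1, 1, 1, 1, 1]}}

```text
clock: 21.02
tool_pos: [0.4583, 0.1296, 0.1049]
eef_rot: [0.995, -0.066, -0.07, -0.004]
contact_force: [1.1, 0.7, -1.3]
opening: 0.17
```

```bash
cat > bis.py <<'E'
from plan import *
def bis(n,z):
    im,K,T=cam(n); hsv=cv2.cvtColor(im,cv2.COLOR_BGR2HSV); H,S,V=[hsv[...,i].astype(int) for i in range(3)]
    m=((H>12)&(H<28)&(S>90)&(V>95)).astype(np.uint8)
    P=proj(K,T,[bf(.56,-.15,0),bf(.56,.26,0),bf(.80,.26,0),bf(.80,-.15,0)]).astype(np.int32)
    roi=np.zeros_like(m); cv2.fillConvexPoly(roi,P,1); m&=roi
    cs,_=cv2.findContours(m,cv2.RETR_EXTERNAL,cv2.CHAIN_APPROX_NONE)
    for c in cs:
        if cv2.contourArea(c)>120:
            e=cv2.fitEllipse(cv2.convexHull(c)); print(n,"bis",tobf(onz(K,T,[e[0]],z)[0]).round(4),np.round(e[1],1))
    return im
E
python3 - <<'E'
from bis import *
st(); print(tipnow()); im=bis("scene",.018); crop(im,220,180,380,320,4,"s17.png"); im=bis("top",.018); crop(im,220,140,420,340,4,"t17.png")
E
```

```text
t 21.02 p [0.4583 0.1296 0.1049] yaw -7.56 pitch -8.02 roll -0.08 F [ 1.15  0.69 -1.34] open 0.17
[0.55921783 0.18864798 0.05636643]
scene bis [0.6424 0.1885] [20.  26.1]
top bis [ 0.6408 -0.0841] [28.3 29.5]
top bis [0.6405 0.0992] [28.1 29. ]
top bis [0.6405 0.1885] [28.2 28.7]
```

View pics/s17.png

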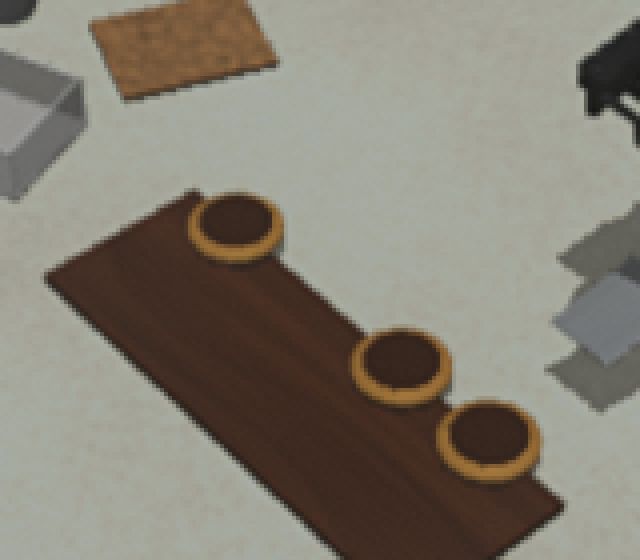

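View pics/t17.png

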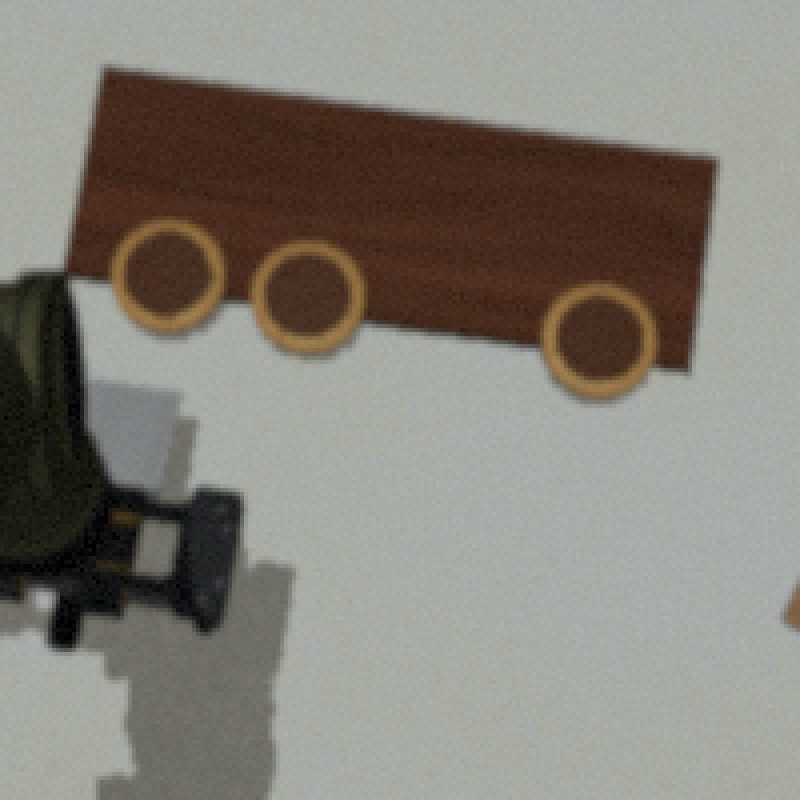

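Request:
{"op": "move_arm", "data": {"turn": [[0, 0, 0], [0, 0, 0], [0, 0, 0], [0, 0, 0], [0, 0, 0], [0, 0, 0], [0, 0, 0], [0, 0, 0]], "dp": [[0.21, 0, 0.25], [0.21, 0, 0.25], [0.21, 0, 0.25], [0.21, 0, 0.25], [0.21, 0, 0.25], [0.21, 0, 0.23], [0, 0, 0], [0, 0, 0]], "jaw": [1, 1, 1, 1, 1, 1, 1, 1]}}

```text
clock: 21.78
tool_pos: [0.4844, 0.1257, 0.063]
eef_rot: [0.995, -0.066, -0.07, -0.004]
contact_force: [1.0, 0.3, -0.6]
opening: 0.172
```

Run:
```python
from bis import *
st(); print(tipnow()); im,_,_=cam("scene"); crop(im,280,220,380,320,6,"s18.png")
```

```text
t 21.78 p [0.4844 0.1257 0.063 ] yaw -7.63 pitch -8.06 roll -0.11 F [ 0.97  0.32 -0.58] open 0.172
[0.58557714 0.18798569 0.01445764]
```

View pics/s18.png

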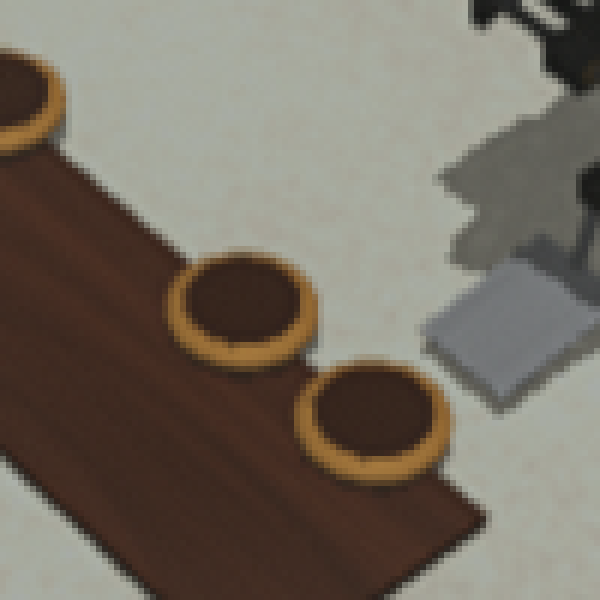

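Request:
{"op": "move_arm", "data": {"turn": [[0, 0, 0], [0, 0, 0], [0, 0, 0], [0, 0, 0], [0, 0, 0], [0, 0, 0], [0, 0, 0], [0, 0, 0], [0, 0, 0], [0, 0, 0]], "dp": [[0.2, 0, -0.05], [0.2, 0, -0.05], [0.2, 0, -0.028], [0.2, 0, -0.028], [0.2, 0, -0.028], [0.2, 0, -0.028], [0.2, 0, -0.028], [0.2, 0, -0.028], [0.2, 0, -0.028], [0.2, 0, -0.028]], "jaw": [1, 1, 1, 1, 1, 1, 1, 1, 1, 1]}}

```text
clock: 22.67
tool_pos: [0.5351, 0.1191, 0.0646]
eef_rot: [0.995, -0.066, -0.07, -0.004]
contact_force: [-0.7, -0.0, -1.3]
opening: 0.172
```

Run:
```python
from bis import *
st(); print(tipnow()); im,_,_=cam("scene"); crop(im,280,220,380,320,6,"s19.png")
```

```text
t 22.67 p [0.5351 0.1191 0.0646] yaw -7.62 pitch -8.02 roll -0.09 F [-0.71 -0.   -1.34] open 0.172
[0.63679226 0.18814783 0.01612544]
```

View pics/s19.png

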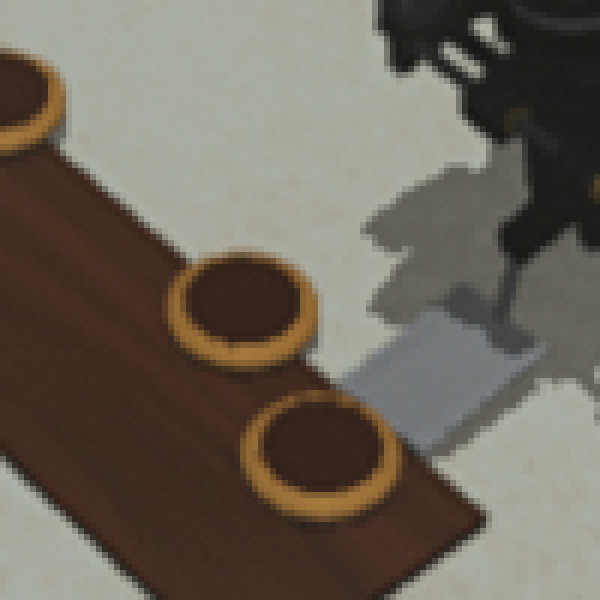

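Works. 15 mm more, then back out and over to the next one.

Request:
{"op": "move_arm", "data": {"turn": [[0, 0, 0], [0, 0, 0], [0, 0, 0], [0, 0, 0], [0, 0, 0], [0, 0, 0], [0, 0, 0], [0, 0, 0], [0, 0, 0]], "dp": [[0.2, 0, -0.028], [0.2, 0, -0.028], [0.2, 0, -0.028], [0, 0, 0], [-0.3, 0, 0.03], [-0.7, 0, 0.06], [-0.8, 0, 0.08], [-0.8, 0, 0.08], [-0.4, 0, 0.04]], "jaw": [1, 1, 1, 1, 1, 1, 1, 1, 1]}}

```text
clock: 23.47
tool_pos: [0.471, 0.1275, 0.0682]
eef_rot: [0.995, -0.066, -0.072, -0.004]
contact_force: [-0.0, 0.4, -1.1]
opening: 0.171
```

Run:
```python
from bis import *
st(); tp=tipnow(); print(tp); bis("top",.018)
rot=down(YB,-8); rows(tcp_for_tip(bf(.585,.0992,.0155),rot),rot,6)
```

```text
t 23.47 p [0.471  0.1275 0.0682] yaw -7.54 pitch -8.26 roll -0.12 F [-0.02  0.41 -1.13] open 0.171
[0.57189397 0.18821581 0.01917003]
top bis [ 0.6408 -0.0841] [28.3 29.4]
top bis [0.6406 0.0995] [28.2 29.1]
top bis [0.6884 0.1886] [27.8 28.9]
n 6 turn [0.0001, 0.0002, 0.0] deg/row 0.06976977194723132 mm/row 15.063760697783563
dp [[0.1, 0.59, 0.02], [0.1, 0.59, 0.02], [0.1, 0.59, 0.02], [0.1, 0.59, 0.01], [0.1, 0.59, 0.01], [0.1, 0.59, 0.01]]
```

Request:
{"op": "move_arm", "data": {"turn": [[0, 0, 0], [0, 0, 0], [0, 0, 0], [0, 0, 0], [0, 0, 0], [0, 0, 0], [0, 0, 0], [0, 0, 0]], "dp": [[0, 0.3, 0.02], [0, 0.7, 0.02], [0.1, 0.8, 0.02], [0.1, 0.8, 0.01], [0.1, 0.6, 0.01], [0.1, 0.34, 0.01], [0, 0, 0], [0, 0, 0]], "jaw": [1, 1, 1, 1, 1, 1, 1, 1]}}

```text
clock: 24.18
tool_pos: [0.4736, 0.038, 0.0644]
eef_rot: [0.995, -0.067, -0.069, -0.004]
contact_force: [-0.4, 0.1, -1.2]
opening: 0.171
```

Run:
```python
from bis import *
st(); tp=tipnow(); print(tp)
```

```text
t 24.18 p [0.4736 0.038  0.0644] yaw -7.67 pitch -7.96 roll -0.06 F [-0.36  0.07 -1.2 ] open 0.171
[0.58645746 0.09960335 0.016007  ]
```

Request:
{"op": "move_arm", "data": {"turn": [[0, 0, 0], [0, 0, 0], [0, 0, 0], [0, 0, 0], [0, 0, 0], [0, 0, 0], [0, 0, 0], [0, 0, 0], [0, 0, 0], [0, 0, 0]], "dp": [[0.2, 0, -0.03], [0.2, 0, -0.03], [0.2, 0, -0.028], [0.2, 0, -0.028], [0.2, 0, -0.028], [0.2, 0, -0.028], [0.2, 0, -0.028], [0.2, 0, -0.028], [0.2, 0, -0.028], [0.2, 0, -0.028]], "jaw": [1, 1, 1, 1, 1, 1, 1, 1, 1, 1]}}

```text
clock: 25.02
tool_pos: [0.5234, 0.0313, 0.0644]
eef_rot: [0.995, -0.066, -0.07, -0.004]
contact_force: [0.5, 0.4, -0.8]
opening: 0.17
```

Request:
{"op": "move_arm", "data": {"turn": [[0, 0, 0], [0, 0, 0], [0, 0, 0], [0, 0, 0], [0, 0, 0], [0, 0, 0], [0, 0, 0], [0, 0, 0], [0, 0, 0]], "dp": [[0.2, 0, -0.028], [0.2, 0, -0.028], [0.2, 0, -0.028], [0, 0, 0], [-0.3, 0, 0.03], [-0.7, 0, 0.06], [-0.8, 0, 0.08], [-0.8, 0, 0.08], [-0.2, 0, 0.02]], "jaw": [1, 1, 1, 1, 1, 1, 1, 1, 1]}}

```text
clock: 25.77
tool_pos: [0.4632, 0.0391, 0.0678]
eef_rot: [0.995, -0.066, -0.073, -0.004]
contact_force: [-0.8, 0.5, -2.0]
opening: 0.174
```

Request:
{"op": "move_arm", "data": {"turn": [[0, 0, 0], [0, 0, 0], [0, 0, 0], [0, 0, 0], [0, 0, 0], [0, 0, 0], [0, 0, 0], [0, 0, 0], [0, 0, 0], [0, 0, 0]], "dp": [[0, 0.4, 0.02], [0, 0.8, 0.02], [0.06, 0.95, 0.02], [0.06, 0.95, 0], [0.06, 0.95, 0], [0.06, 0.95, 0], [0, 0.95, 0], [0, 0.9, 0], [0, 0.45, 0], [0, 0, 0]], "jaw": [1, 1, 1, 1, 1, 1, 1, 1, 1, 1]}}

```text
clock: 26.6
tool_pos: [0.4499, -0.1473, 0.0655]
eef_rot: [0.995, -0.069, -0.069, -0.003]
contact_force: [-0.4, -0.0, -1.4]
opening: 0.174
```

Run:
```python
from bis import *
st(); tp=tipnow(); print(tp); im=bis("top",.018); im=bis("scene",.018);crop(im,220,180,380,320,4,"s20.png")
```

```text
t 26.6 p [ 0.4499 -0.1473  0.0655] yaw -7.98 pitch -7.92 roll -0.26 F [-0.44 -0.04 -1.38] open 0.174
[ 0.58737607 -0.08795017  0.01728342]
top bis [0.6884 0.0979] [27.5 28.5]
top bis [0.6884 0.1884] [27.4 28.4]
scene bis [0.6905 0.1876] [21.1 26.8]
```

View pics/s20.png

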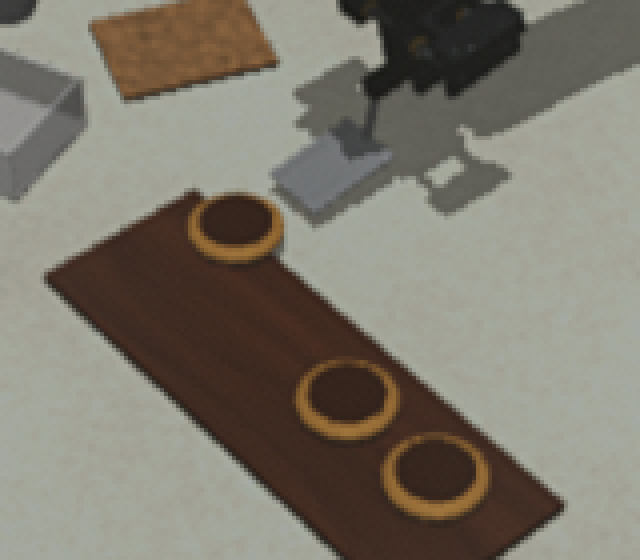

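Request:
{"op": "move_arm", "data": {"turn": [[0, 0, 0], [0, 0, 0], [0, 0, 0], [0, 0, 0], [0, 0, 0], [0, 0, 0], [0, 0, 0], [0, 0, 0], [0, 0, 0], [0, 0, 0]], "dp": [[0, 0, 0], [0, 0, 0], [0.2, 0, -0.028], [0.2, 0, -0.028], [0.2, 0, -0.028], [0.2, 0, -0.028], [0.2, 0, -0.028], [0.2, 0, -0.028], [0.2, 0, -0.028], [0.2, 0, -0.028]], "jaw": [1, 1, 1, 1, 1, 1, 1, 1, 1, 1]}}

```text
clock: 27.53
tool_pos: [0.4903, -0.1484, 0.0654]
eef_rot: [0.995, -0.066, -0.07, -0.004]
contact_force: [-0.8, 0.3, -0.7]
opening: 0.171
```

Run:
```python
from bis import *
st(); tp=tipnow(); print(tp); im=bis("scene",.018);crop(im,220,180,380,320,4,"s21.png")
```

```text
t 27.53 p [ 0.4903 -0.1484  0.0654] yaw -7.62 pitch -8.01 roll -0.08 F [-0.76  0.32 -0.73] open 0.171
[ 0.62751006 -0.08285692  0.01694028]
scene bis [0.6905 0.1876] [21.  26.7]
```

View pics/s21.png

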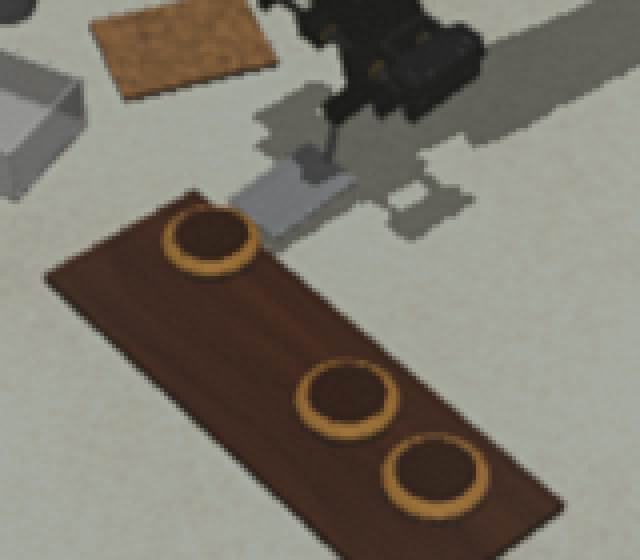

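Request:
{"op": "move_arm", "data": {"turn": [[0, 0, 0], [0, 0, 0], [0, 0, 0], [0, 0, 0], [0, 0, 0], [0, 0, 0], [0, 0, 0], [0, 0, 0], [0, 0, 0], [0, 0, 0]], "dp": [[0.2, 0, -0.028], [0.2, 0, -0.028], [0.2, 0, -0.028], [0.2, 0, -0.028], [0.18, 0, -0.028], [0, 0, 0], [-0.4, 0, 0.03], [-0.8, 0, 0], [-0.8, 0, -0.2], [-0.8, 0, -0.5]], "jaw": [1, 1, 1, 1, 1, 1, 1, 1, 1, 1]}}

```text
clock: 28.42
tool_pos: [0.4461, -0.1422, 0.0911]
eef_rot: [0.995, -0.066, -0.071, -0.004]
contact_force: [-0.7, -0.0, -0.6]
opening: 0.171
```

Request:
{"op": "move_arm", "data": {"turn": [[0, 0, 0], [0, 0, 0], [0, 0, 0], [0, 0, 0], [0, 0, 0]], "dp": [[-0.5, 0, -0.7], [0, 0, -0.5], [0, 0, 0], [0, 0, 0], [0, 0, 0]], "jaw": [1, 1, 1, 1, 1]}}

```text
clock: 28.83
tool_pos: [0.4402, -0.1414, 0.1228]
eef_rot: [0.995, -0.066, -0.07, -0.004]
contact_force: [-0.0, -0.2, -2.1]
opening: 0.171
```

Run:
```python
from bis import *
st(); tp=tipnow(); print(tp); im=bis("top",.018);crop(im,220,140,420,340,4,"t22.png"); im,_,_=cam("wrist"); cv2.imwrite("pics/w22.png",im)
rows([.4123,-.3162,.10],down(-27.4,0),10)
```

```text
t 28.83 p [ 0.4402 -0.1414  0.1228] yaw -7.6 pitch -8.0 roll -0.08 F [-0.02 -0.19 -2.1 ] open 0.171
[ 0.57687728 -0.08249234  0.07434074]
top bis [ 0.6889 -0.0848] [27.5 29.1]
top bis [0.6881 0.0982] [27.7 28.8]
top bis [0.6884 0.1883] [27.5 28.5]
n 10 turn [0.0004, 0.0022, 0.0055] deg/row 2.137215599958197 mm/row 17.84407233528411
dp [[-0.0, 0.71, 0.09], [0.02, 0.71, 0.09], [0.04, 0.71, 0.09], [0.07, 0.71, 0.09], [0.09, 0.7, 0.09], [0.11, 0.7, 0.09], [0.14, 0.7, 0.09], [0.16, 0.69, 0.09], [0.18, 0.68, 0.09], [0.2, 0.68, 0.09]]
```

View pics/t22.png

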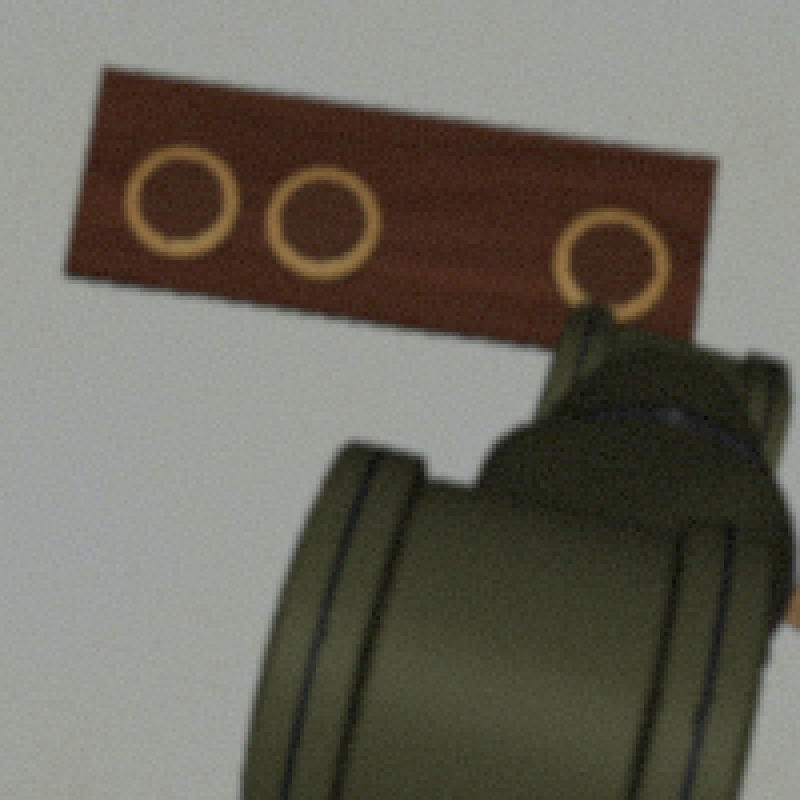

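View pics/w22.png

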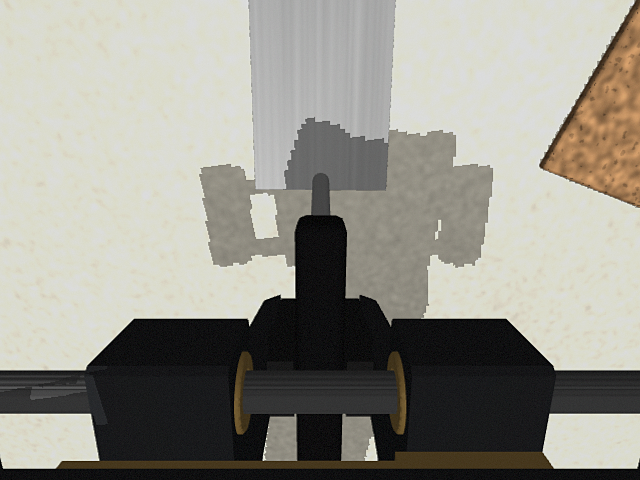

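Request:
{"op": "move_arm", "data": {"turn": [[0.0004, 0.0022, 0.0055], [0.0004, 0.0022, 0.0055], [0.0004, 0.0022, 0.0055], [0.0004, 0.0022, 0.0055], [0.0004, 0.0022, 0.0055], [0.0004, 0.0022, 0.0055], [0.0004, 0.0022, 0.0055], [0.0004, 0.0022, 0.0055], [0.0004, 0.0022, 0.0055], [0.0004, 0.0022, 0.0055]], "dp": [[0, 0.71, 0.09], [0.02, 0.71, 0.09], [0.04, 0.71, 0.09], [0.07, 0.71, 0.09], [0.09, 0.7, 0.09], [0.11, 0.7, 0.09], [0.14, 0.7, 0.09], [0.16, 0.69, 0.09], [0.18, 0.68, 0.09], [0.2, 0.68, 0.09]], "jaw": [1, 1, 1, 1, 1, 1, 1, 1, 1, 1]}}

```text
clock: 29.77
tool_pos: [0.4121, -0.3173, 0.0994]
eef_rot: [0.971, -0.238, -0.0, 0.0]
contact_force: [-0.1, 0.3, -1.2]
opening: 0.174
```

Request:
{"op": "move_arm", "data": {"turn": [[0, 0, 0], [0, 0, 0], [0, 0, 0], [0, 0, 0]], "dp": [[0, 0, 0], [0, 0, 0], [0, 0, 0], [0, 0, 0]], "jaw": [1, 1, 1, 1]}}

```text
clock: 30.1
tool_pos: [0.4131, -0.3151, 0.1001]
eef_rot: [0.972, -0.236, -0.0, -0.0]
contact_force: [0.1, -0.4, -1.6]
opening: 0.169
```

Run:
```python
from plan import *
st(); rows([.4123,-.3162,.045],down(-27.4,0),5); im,_,_=cam("wrist"); cv2.imwrite("pics/w23.png",im)
```

```text
t 30.1 p [ 0.4131 -0.3151  0.1001] yaw -27.3 pitch -0.05 roll 0.04 F [ 0.11 -0.43 -1.55] open 0.169
n 5 turn [-0.0, 0.0, 0.0001] deg/row 0.023718820009338913 mm/row 11.030109415627075
dp [-0.0, 0.01, 0.44]
```

View pics/w23.png

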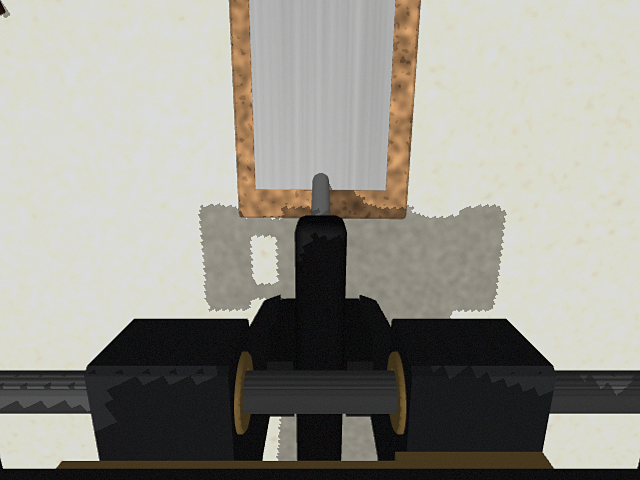

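Run:
```python
from plan import *
im,K,T=cam("wrist"); s=r.get_state()
C=onz(K,T,[(238,216),(408,218)],.008); print(R.from_quat(s["eef_rot"]).inv().apply(C-s["tool_pos"]).round(4))
C=onz(K,T,[(229,0),(421,0)],.008); print(R.from_quat(s["eef_rot"]).inv().apply(C-s["tool_pos"]).round(4))
st()
```

```text
[[ 0.0227 -0.0491  0.0924]
 [ 0.0216  0.0524  0.0924]]
[[ 0.1369 -0.0476  0.0924]
 [ 0.137   0.0522  0.0923]]
t 30.2 p [ 0.4131 -0.3154  0.1004] yaw -27.31 pitch -0.01 roll 0.02 F [ 0.2   0.27 -1.61] open 0.167
```

Request:
{"op": "move_arm", "data": {"turn": [[0, 0, 0], [0, 0, 0], [0, 0, 0], [0, 0, 0], [0, 0, 0], [0, 0, 0], [0, 0, 0], [0, 0, 0], [0, 0, 0], [0, 0, 0]], "dp": [[0, 0.03, 0.4], [0, 0.03, 0.5], [0, 0, 0.5], [0, 0, 0.4], [0, 0, 0.3], [0, 0, 0.2], [0, 0, 0.1], [0, 0, 0.05], [0, 0, 0], [0, 0, 0]], "jaw": [1, 1, 1, 1, 1, 1, 1, 1, 1, 1]}}

```text
clock: 31.03
tool_pos: [0.4121, -0.3182, 0.0396]
eef_rot: [0.971, -0.237, 0.0, 0.0]
contact_force: [0.0, 0.5, -0.7]
opening: 0.17
```

Run:
```python
from plan import *
st()
```

```text
t 31.03 p [ 0.4121 -0.3182  0.0396] yaw -27.44 pitch 0.05 roll -0.03 F [ 0.04  0.53 -0.7 ] open 0.17
```

Request:
{"op": "move_arm", "data": {"turn": [[0, 0, 0], [0, 0, 0], [0, 0, 0], [0, 0, 0], [0, 0, 0], [0, 0, 0], [0, 0, 0], [0, 0, 0], [0, 0, 0], [0, 0, 0]], "dp": [[0, 0, 0.036], [0, 0, 0], [0, 0, 0], [0, 0, 0], [0, 0, 0], [0, 0, 0], [0, 0, 0], [0, 0, 0], [0, 0, -0.2], [0, 0, -0.5]], "jaw": [1, 1, 0.6, 0.4, 0, -0.5, -1, -1, -1, -1]}}

```text
clock: 31.87
tool_pos: [0.4111, -0.3174, 0.0551]
eef_rot: [0.971, -0.237, -0.001, -0.0]
contact_force: [-0.2, 0.4, 0.4]
opening: 0.701
```

Run:
```python
from plan import *
st(); im,_,_=cam("wrist"); cv2.imwrite("pics/w24.png",im)
```

```text
t 31.87 p [ 0.4111 -0.3174  0.0551] yaw -27.44 pitch -0.14 roll -0.0 F [-0.24  0.39  0.42] open 0.701
```

View pics/w24.png

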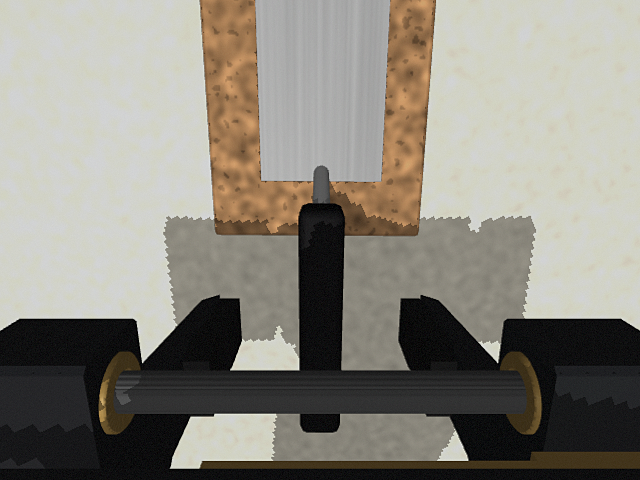

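Request:
{"op": "move_arm", "data": {"turn": [[0, 0, 0], [0, 0, 0], [0, 0, 0], [0, 0, 0], [0, 0, 0], [0, 0, 0], [0, 0, 0]], "dp": [[0, 0, -0.9], [0, 0, -0.9], [0, 0, -0.9], [0, 0, -0.9], [0, 0, -0.9], [0, 0, -0.9], [0, 0, 0]], "jaw": [-1, -1, -1, -1, -1, -1, -1]}}

```text
clock: 32.5
tool_pos: [0.4137, -0.3196, 0.1946]
eef_rot: [0.971, -0.237, 0.004, 0.002]
contact_force: [-0.3, -0.3, 0.6]
opening: 1.0
```

Run:
```python
from plan import *
st(); im,K,T=cam("top"); crop(im,100,140,300,340,4,"t25.png"); im,K,T=cam("wrist"); cv2.imwrite("pics/w25.png",im)
```

```text
t 32.5 p [ 0.4137 -0.3196  0.1946] yaw -27.46 pitch 0.45 roll -0.09 F [-0.29 -0.27  0.65] open 1.0
```

View pics/t25.png

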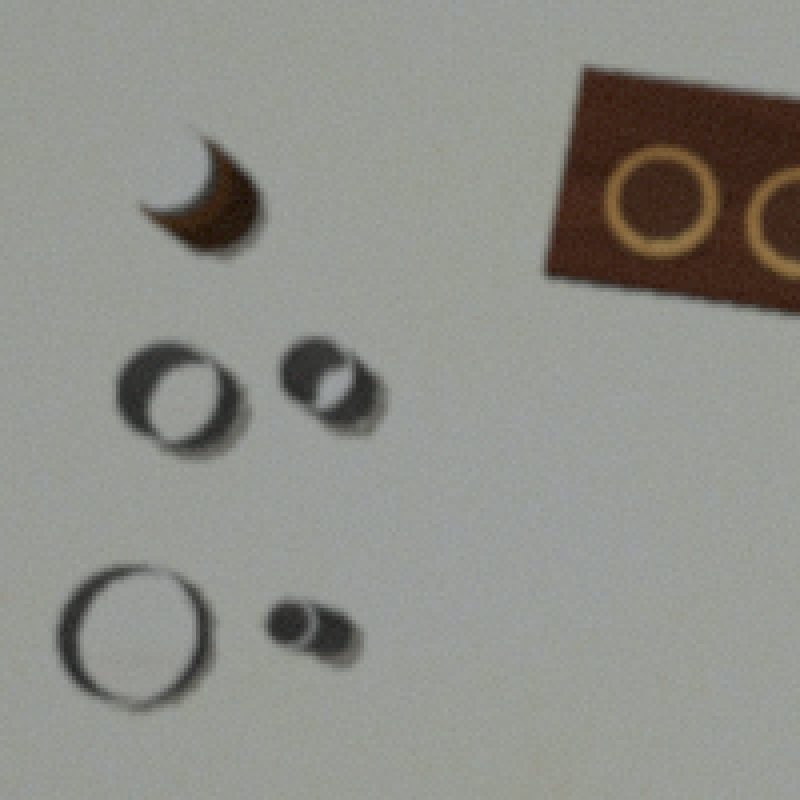

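View pics/w25.png

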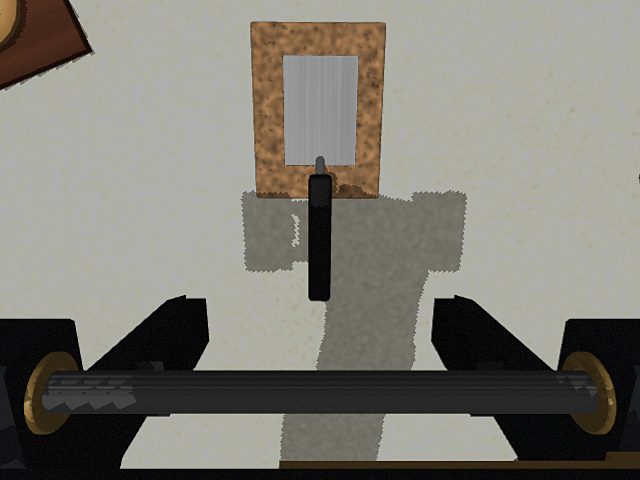

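Run:
```python
from plan import *
im,K,T=cam("top")
f=lambda x,y,z: onz(K,T,[(100+x/4,140+y/4)],z)[0].round(4)
print("M",f(169,394,.048),"S",f(317,372,.066),"T",f(293,623,.084),"L",f(130,636,.030),"jar",f(175,165,.085))
st()
rows([.50,.10,.24],down(33,0),20)
```

```text
M [0.5695 0.3847 0.048 ] S [0.5815 0.29   0.066 ] T [0.4305 0.2871 0.084 ] L [0.4241 0.4022 0.03  ] jar [0.702  0.3789 0.085 ]
t 32.65 p [ 0.4116 -0.3177  0.1905] yaw -27.43 pitch -0.01 roll -0.02 F [ 1.07 -0.54 -1.16] open 0.999
n 20 turn [0.0, 0.0, -0.0084] deg/row 3.021663590168193 mm/row 21.489487309133047
dp [[-0.23, -0.82, -0.1], [-0.18, -0.83, -0.1], [-0.14, -0.84, -0.1], [-0.1, -0.85, -0.1], [-0.05, -0.85, -0.1], [-0.01, -0.85, -0.1], [0.04, -0.85, -0.1], [0.08, -0.85, -0.1], [0.13, -0.84, -0.1], [0.17, -0.84, -0.1], [0.22, -0.83, -0.1], [0.26, -0.81, -0.1], [0.3, -0.8, -0.1], [0.34, -0.78, -0.1], [0.39, -0.76, -0.1], [0.43, -0.74, -0.1], [0.46, -0.72, -0.1], [0.5, -0.69, -0.1], [0.54, -0.66, -0.1], [0.57, -0.63, -0.1]]
```

Request:
{"op": "move_arm", "data": {"turn": [[0, 0, -0.0084], [0, 0, -0.0084], [0, 0, -0.0084], [0, 0, -0.0084], [0, 0, -0.0084], [0, 0, -0.0084], [0, 0, -0.0084], [0, 0, -0.0084], [0, 0, -0.0084], [0, 0, -0.0084]], "dp": [[-0.23, -0.82, -0.1], [-0.18, -0.83, -0.1], [-0.14, -0.84, -0.1], [-0.1, -0.85, -0.1], [-0.05, -0.85, -0.1], [-0.01, -0.85, -0.1], [0.04, -0.85, -0.1], [0.08, -0.85, -0.1], [0.13, -0.84, -0.1], [0.17, -0.84, -0.1]], "jaw": [-1, -1, -1, -1, -1, -1, -1, -1, -1, -1]}}

```text
clock: 33.48
tool_pos: [0.4548, -0.1082, 0.2145]
eef_rot: [1.0, 0.026, -0.002, -0.0]
contact_force: [0.7, -0.1, -0.8]
opening: 1.001
```

Request:
{"op": "move_arm", "data": {"turn": [[0, 0, -0.0084], [0, 0, -0.0084], [0, 0, -0.0084], [0, 0, -0.0084], [0, 0, -0.0084], [0, 0, -0.0084], [0, 0, -0.0084], [0, 0, -0.0084], [0, 0, -0.0084], [0, 0, -0.0084]], "dp": [[0.22, -0.83, -0.1], [0.26, -0.81, -0.1], [0.3, -0.8, -0.1], [0.34, -0.78, -0.1], [0.39, -0.76, -0.1], [0.43, -0.74, -0.1], [0.46, -0.72, -0.1], [0.5, -0.69, -0.1], [0.54, -0.66, -0.1], [0.57, -0.63, -0.1]], "jaw": [-1, -1, -1, -1, -1, -1, -1, -1, -1, -1]}}

```text
clock: 34.32
tool_pos: [0.4991, 0.1002, 0.2392]
eef_rot: [0.958, 0.286, -0.002, 0.0]
contact_force: [0.2, 1.0, 0.4]
opening: 1.002
```

Run:
```python
from plan import *
st()
rows([.545,.33,.20],down(90,0),14)
```

```text
t 34.32 p [0.4991 0.1002 0.2392] yaw 33.21 pitch -0.18 roll 0.05 F [0.16 0.96 0.37] open 1.002
n 14 turn [-0.0, 0.0, -0.0113] deg/row 4.056807587871787 mm/row 16.973316210641304
dp [[0.47, -0.48, 0.11], [0.5, -0.44, 0.11], [0.53, -0.41, 0.11], [0.56, -0.37, 0.11], [0.58, -0.33, 0.11], [0.61, -0.28, 0.11], [0.63, -0.24, 0.11], [0.64, -0.2, 0.11], [0.65, -0.15, 0.11], [0.66, -0.1, 0.11], [0.67, -0.06, 0.11], [0.67, -0.01, 0.11], [0.67, 0.04, 0.11], [0.66, 0.09, 0.11]]
```

Request:
{"op": "move_arm", "data": {"turn": [[0, 0, -0.0113], [0, 0, -0.0113], [0, 0, -0.0113], [0, 0, -0.0113], [0, 0, -0.0113], [0, 0, -0.0113], [0, 0, -0.0113], [0, 0, -0.0113], [0, 0, -0.0113], [0, 0, -0.0113]], "dp": [[0.47, -0.48, 0.11], [0.5, -0.44, 0.11], [0.53, -0.41, 0.11], [0.56, -0.37, 0.11], [0.58, -0.33, 0.11], [0.61, -0.28, 0.11], [0.63, -0.24, 0.11], [0.64, -0.2, 0.11], [0.65, -0.15, 0.11], [0.66, -0.1, 0.11]], "jaw": [-1, -1, -1, -1, -1, -1, -1, -1, -1, -1]}}

```text
clock: 35.15
tool_pos: [0.5323, 0.2637, 0.211]
eef_rot: [0.799, 0.601, -0.002, -0.0]
contact_force: [0.1, -0.5, -0.7]
opening: 0.996
```

Request:
{"op": "move_arm", "data": {"turn": [[0, 0, -0.0113], [0, 0, -0.0113], [0, 0, -0.0113], [0, 0, -0.0113], [0, 0, 0], [0, 0, 0], [0, 0, 0], [0, 0, 0]], "dp": [[0.67, -0.06, 0.11], [0.67, -0.01, 0.11], [0.67, 0.04, 0.11], [0.66, 0.09, 0.11], [0, 0, 0], [0, 0, 0], [0, 0, 0], [0, 0, 0]], "jaw": [-1, -1, -1, -1, -1, -1, -1, -1]}}

```text
clock: 35.82
tool_pos: [0.5465, 0.3271, 0.2016]
eef_rot: [0.708, 0.706, -0.001, 0.001]
contact_force: [0.9, -0.7, -0.1]
opening: 1.003
```

Run:
```python
from plan import *
st(); im,K,T=cam("wrist"); cv2.imwrite("pics/w26.png",im); np.savez("w26.npz",K=K,T=T)
```

```text
t 35.82 p [0.5465 0.3271 0.2016] yaw 89.84 pitch -0.13 roll 0.04 F [ 0.86 -0.73 -0.11] open 1.003
```

View pics/w26.png

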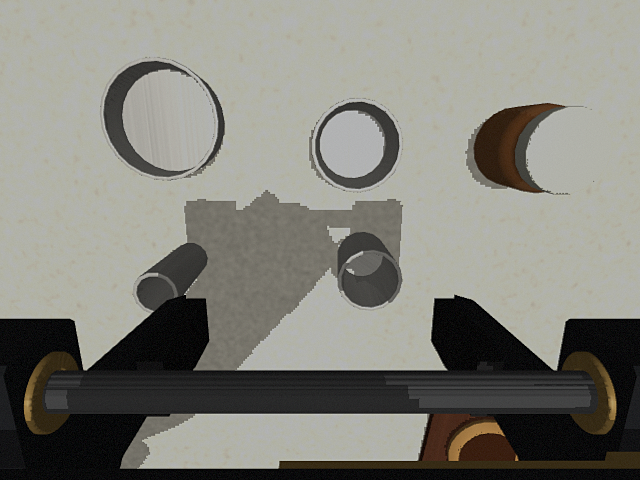

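Run:
```python
from plan import *
d=np.load("w26.npz"); K,T=d["K"],d["T"]
for n,c,dx,z in [("M",(356,144.5),88,.048),("L",(160,118.5),118,.03),("S",(370,280),64,.066),("T",(156,291),44,.084)]:
    P=onz(K,T,[c,(c[0]-dx/2,c[1]),(c[0]+dx/2,c[1])],z); print(n,P[0].round(4),"dia",np.linalg.norm(P[1]-P[2]).round(4))
st()
```

```text
M [0.5731 0.3885 0.048 ] dia 0.0628
L [0.4283 0.4069 0.03  ] dia 0.0878
S [0.5841 0.2922 0.066 ] dia 0.0472
T [0.433 0.291 0.084] dia 0.0306
t 35.87 p [0.5466 0.3274 0.2018] yaw 89.86 pitch -0.11 roll 0.02 F [-0.07 -0.63  0.39] open 0.996
```

Request:
{"op": "move_arm", "data": {"turn": [[0, 0, 0], [0, 0, 0], [0, 0, 0], [0, 0, 0], [0, 0, 0], [0, 0, 0], [0, 0, 0], [0, 0, 0]], "dp": [[0.8, 0.35, 0.2], [0.81, 0.35, 0.2], [0.81, 0.35, 0.2], [0, 0, 0.8], [0, 0, 0.8], [0, 0, 0.8], [0, 0, 0], [0, 0, 0]], "jaw": [-1, -1, -1, -1, -1, -1, -1, -1]}}

```text
clock: 36.53
tool_pos: [0.5724, 0.3882, 0.1264]
eef_rot: [0.707, 0.707, -0.001, 0.0]
contact_force: [-0.3, 0.2, -1.0]
opening: 1.0
```

Run:
```python
from plan import *
st(); im,K,T=cam("wrist"); cv2.imwrite("pics/w27.png",im); im,K,T=cam("scene"); crop(im,380,220,540,370,4,"s27.png")
rows([.573,.388,.03],down(90),6)
```

```text
t 36.53 p [0.5724 0.3882 0.1264] yaw 89.94 pitch -0.13 roll 0.09 F [-0.32  0.23 -0.98] open 1.0
n 6 turn [0.0, -0.0, -0.0] deg/row 0.020295699099208118 mm/row 16.41327249864882
dp [-0.01, -0.0, 0.66]
```

View pics/w27.png

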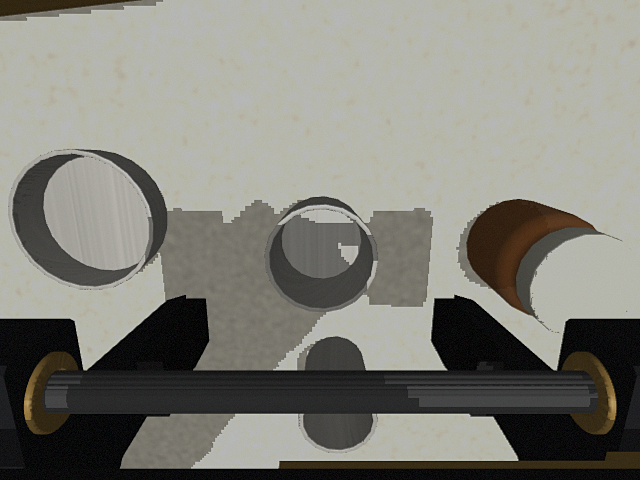

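View pics/s27.png

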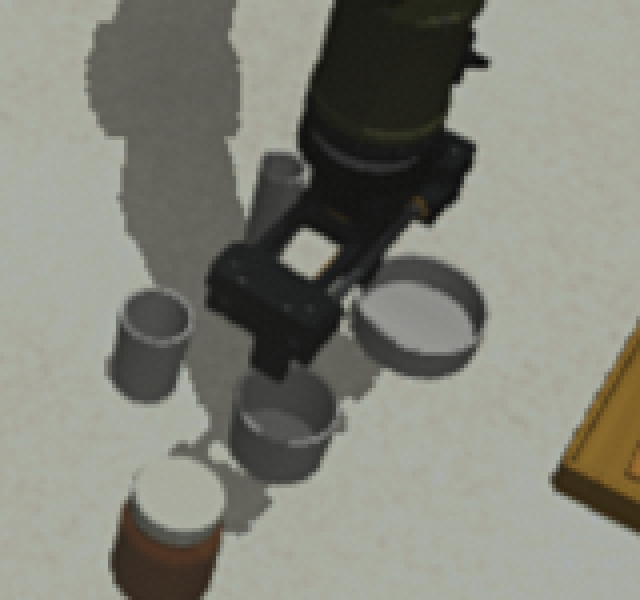

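Run:
```python
from plan import *
im,K,T=cam("wrist"); P=onz(K,T,[(321,257.5),(265,257),(378,257)],.048); print(P.round(4)); st()
P=onz(K,T,[(84,219)],.03); print(P)
```

```text
[[0.5751 0.3897 0.048 ]
 [0.5424 0.39   0.048 ]
 [0.6084 0.3899 0.048 ]]
t 36.68 p [0.5737 0.3899 0.1288] yaw 89.95 pitch 0.07 roll -0.13 F [ 0.49 -0.66 -0.01] open 0.999
[[0.42991511 0.40888809 0.03      ]]
```

Request:
{"op": "move_arm", "data": {"turn": [[0, 0, 0], [0, 0, 0], [0, 0, 0], [0, 0, 0], [0, 0, 0], [0, 0, 0], [0, 0, 0], [0, 0, 0]], "dp": [[0, 0.04, 0.6], [0, 0, 0.8], [0, 0, 0.8], [0, 0, 0.7], [0, 0, 0.6], [0, 0, 0.4], [0, 0, 0.05], [0, 0, 0]], "jaw": [-1, -1, -1, -1, -1, -1, -1, -1], "newtons": 30}}

```text
clock: 37.35
tool_pos: [0.5736, 0.3893, 0.0278]
eef_rot: [0.707, 0.707, -0.0, 0.0]
contact_force: [0.8, -0.2, -0.2]
opening: 1.002
```

Request:
{"op": "move_arm", "data": {"turn": [[0, 0, 0], [0, 0, 0], [0, 0, 0], [0, 0, 0], [0, 0, 0], [0, 0, 0], [0, 0, 0], [0, 0, 0]], "dp": [[0, 0, 0], [0, 0, 0], [0, 0, 0], [0, 0, 0], [0, 0, 0], [0, 0, 0], [0, 0, 0], [0, 0, 0]], "jaw": [-0.4, 0, 0.5, 1, 1, 1, 1, 1]}}

```text
clock: 38.02
tool_pos: [0.5741, 0.3898, 0.0291]
eef_rot: [0.707, 0.707, 0.0, 0.0]
contact_force: [-1.3, -0.4, 6.6]
opening: 0.716
```

Run:
```python
from plan import *
st(); im,K,T=cam("wrist"); cv2.imwrite("pics/w28.png",im)
```

```text
t 38.02 p [0.5741 0.3898 0.0291] yaw 89.99 pitch 0.02 roll -0.05 F [-1.29 -0.42  6.56] open 0.716
```

View pics/w28.png

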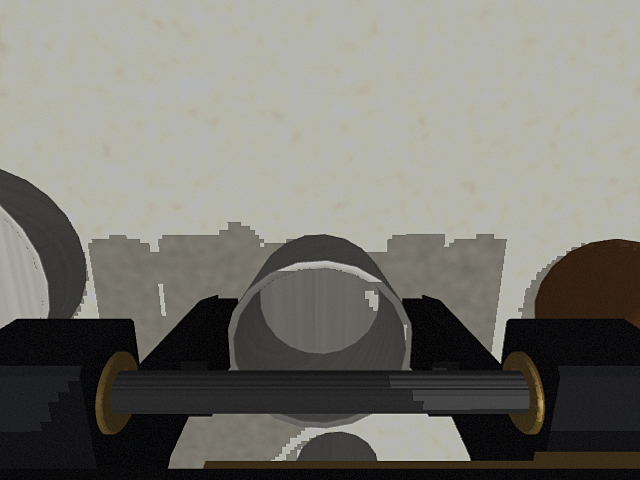

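Request:
{"op": "move_arm", "data": {"turn": [[0, 0, 0], [0, 0, 0], [0, 0, 0], [0, 0, 0], [0, 0, 0], [0, 0, 0], [0, 0, 0], [0, 0, 0], [0, 0, 0]], "dp": [[0, 0, 0], [0, 0, 0], [0, 0, -0.2], [0, 0, -0.4], [0, 0, -0.6], [0, 0, -0.6], [0, 0, -0.6], [0, 0, 0], [0, 0, 0]], "jaw": [1, 1, 1, 1, 1, 1, 1, 1, 1]}}

```text
clock: 38.82
tool_pos: [0.5746, 0.3901, 0.0901]
eef_rot: [0.707, 0.707, 0.001, 0.0]
contact_force: [-0.8, 0.2, -1.3]
opening: 0.718
```

Run:
```python
from plan import *
st(); im,K,T=cam("wrist"); cv2.imwrite("pics/w29.png",im);  im,K,T=cam("scene"); crop(im,380,220,540,370,4,"s29.png"); im,K,T=cam("top"); crop(im,100,140,300,340,4,"t29.png")
```

```text
t 38.82 p [0.5746 0.3901 0.0901] yaw 89.98 pitch 0.09 roll -0.14 F [-0.78  0.2  -1.29] open 0.718
```

View pics/w29.png

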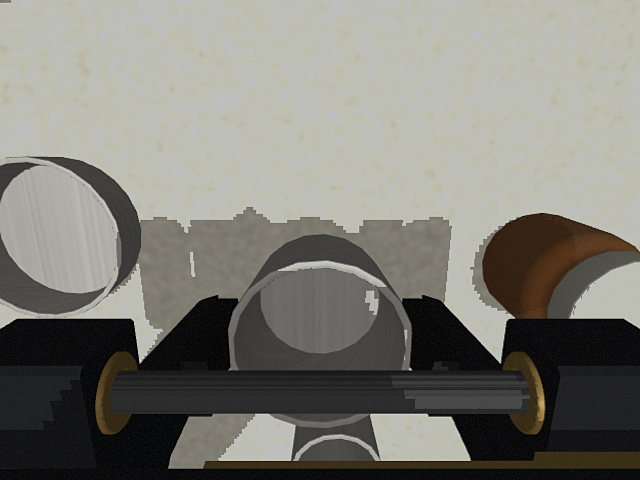

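View pics/s29.png

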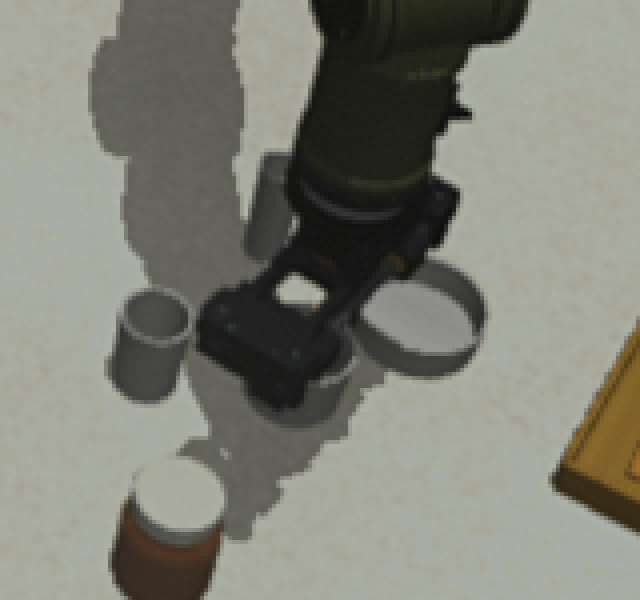

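Request:
{"op": "move_arm", "data": {"turn": [[0, 0, 0], [0, 0, 0], [0, 0, 0], [0, 0, 0], [0, 0, 0], [0, 0, 0], [0, 0, 0], [0, 0, 0], [0, 0, 0], [0, 0, 0]], "dp": [[0.1, -0.4, 0], [0.1, -0.8, 0], [0.1, -0.9, 0], [0.1, -0.9, 0], [0.1, -0.9, 0], [0.1, -0.9, 0], [0.1, -0.7, 0], [0.02, -0.3, 0], [0, 0, 0], [0, 0, 0]], "jaw": [1, 1, 1, 1, 1, 1, 1, 1, 1, 1]}}

```text
clock: 39.8
tool_pos: [0.4291, 0.4073, 0.088]
eef_rot: [0.707, 0.707, -0.0, 0.0]
contact_force: [0.0, -0.7, -0.7]
opening: 0.716
```

Request:
{"op": "move_arm", "data": {"turn": [[0, 0, 0], [0, 0, 0]], "dp": [[0, 0, 0], [0, 0, 0]], "jaw": [1, 1]}}

```text
clock: 39.97
tool_pos: [0.4304, 0.4068, 0.088]
eef_rot: [0.708, 0.706, 0.0, 0.001]
contact_force: [-0.0, 0.5, -0.6]
opening: 0.719
```

Run:
```python
from plan import *
st(); im,K,T=cam("wrist"); cv2.imwrite("pics/w30.png",im); np.savez("w30.npz",K=K,T=T); im,K,T=cam("scene"); crop(im,380,220,540,370,4,"s30.png")
```

```text
t 39.97 p [0.4304 0.4068 0.088 ] yaw 89.86 pitch -0.04 roll -0.06 F [-0.01  0.49 -0.64] open 0.719
```

View pics/w30.png

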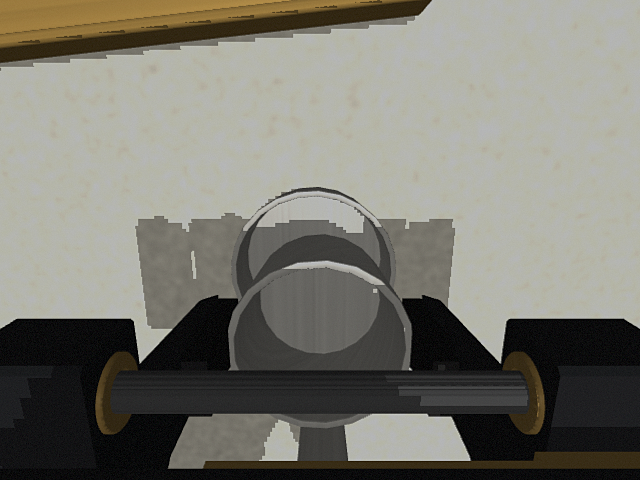

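View pics/s30.png

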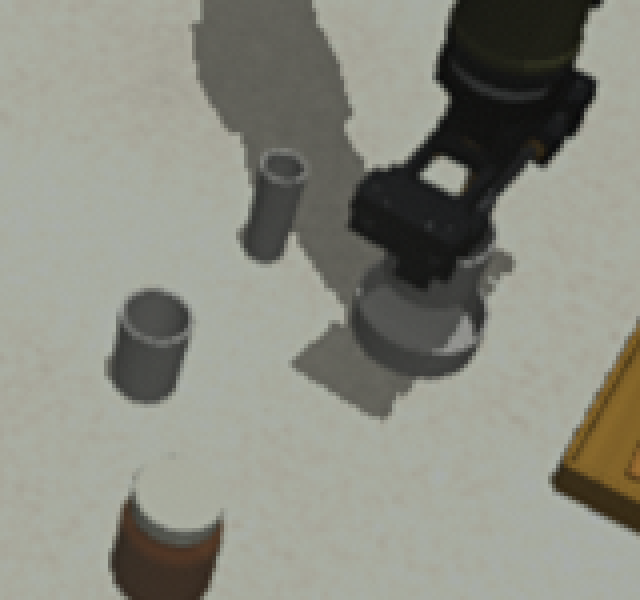

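Run:
```python
from plan import *
d=np.load("w30.npz"); K,T=d["K"],d["T"]
P=onz(K,T,[(313,192),(232,270),(394,270)],.03); print(P.round(4), P[0]-[0,.044,0]); st()
```

```text
[[0.4278 0.4483 0.03  ]
 [0.3845 0.4069 0.03  ]
 [0.4705 0.4067 0.03  ]] [0.42777545 0.40427897 0.03      ]
t 40.07 p [0.4299 0.407  0.0881] yaw 89.89 pitch -0.03 roll -0.04 F [ 0.14 -0.41 -0.28] open 0.717
```

Request:
{"op": "move_arm", "data": {"turn": [[0, 0, 0], [0, 0, 0], [0, 0, 0], [0, 0, 0], [0, 0, 0], [0, 0, 0], [0, 0, 0], [0, 0, 0], [0, 0, 0]], "dp": [[-0.06, -0.08, 0.2], [0, 0, 0.4], [0, 0, 0.5], [0, 0, 0.4], [0, 0, 0.3], [0, 0, 0.2], [0, 0, 0.1], [0, 0, 0.07], [0, 0, 0]], "jaw": [1, 1, 1, 1, 1, 1, 1, 1, 1]}}

```text
clock: 40.82
tool_pos: [0.4267, 0.406, 0.0337]
eef_rot: [0.707, 0.707, -0.0, 0.0]
contact_force: [-0.4, 0.9, -1.4]
opening: 0.717
```

Run:
```python
from plan import *
st()
```

```text
t 40.82 p [0.4267 0.406  0.0337] yaw 89.99 pitch -0.03 roll 0.01 F [-0.36  0.92 -1.4 ] open 0.717
```

Request:
{"op": "move_arm", "data": {"turn": [[0, 0, 0], [0, 0, 0], [0, 0, 0], [0, 0, 0], [0, 0, 0], [0, 0, 0], [0, 0, 0], [0, 0, 0], [0, 0, 0], [0, 0, 0]], "dp": [[0, 0, 0], [0, 0, 0], [0, 0, 0], [0, 0, 0], [0, 0, -0.3], [0, 0, -0.8], [0, 0, -0.9], [0, 0, -0.9], [0, 0, -0.9], [0, 0, -0.9]], "jaw": [0, -0.5, -1, -1, -1, -1, -1, -1, -1, -1]}}

```text
clock: 41.65
tool_pos: [0.4267, 0.4059, 0.1533]
eef_rot: [0.707, 0.707, 0.0, 0.0]
contact_force: [0.5, -0.1, -1.3]
opening: 1.001
```

Run:
```python
from plan import *
st(); im,K,T=cam("wrist"); cv2.imwrite("pics/w31.png",im); np.savez("w31.npz",K=K,T=T); im,K,T=cam("scene"); crop(im,380,220,540,370,4,"s31.png")
```

```text
t 41.65 p [0.4267 0.4059 0.1533] yaw 89.99 pitch -0.01 roll -0.02 F [ 0.53 -0.07 -1.29] open 1.001
```

View pics/w31.png

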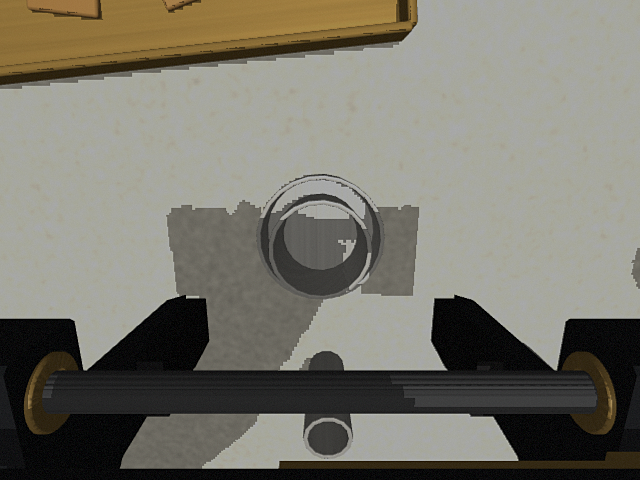

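View pics/s31.png

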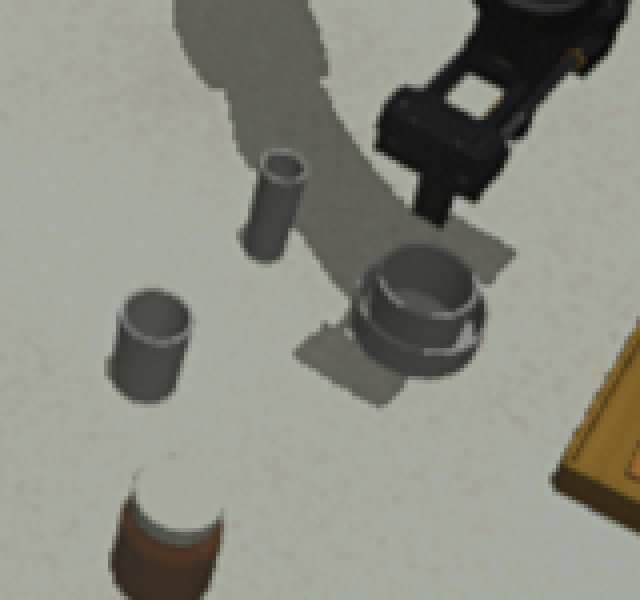

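Run:
```python
from plan import *
d=np.load("w31.npz"); K,T=d["K"],d["T"]
print("M",onz(K,T,[(321.5,249),(269,249),(374,249)],.052).round(4),"T",onz(K,T,[(328,437)],.084).round(4),"L",onz(K,T,[(320,236),(258,236),(383,236)],.03).round(4))
st(); rows([.582,.25,.16],down(90),9)
```

```text
M [[0.4285 0.405  0.052 ]
 [0.3952 0.405  0.052 ]
 [0.4617 0.405  0.052 ]] T [[0.4327 0.2898 0.084 ]] L [[0.4275 0.4079 0.03  ]
 [0.3852 0.4079 0.03  ]
 [0.4706 0.4079 0.03  ]]
t 41.75 p [0.4284 0.408  0.1557] yaw 89.97 pitch 0.31 roll -0.29 F [-0.38  0.59  1.09] open 1.001
n 9 turn [0.0001, -0.0001, -0.0] deg/row 0.047118013439430645 mm/row 24.488871395362946
dp [[-0.7, 0.68, -0.02], [-0.7, 0.68, -0.02], [-0.7, 0.68, -0.02], [-0.7, 0.68, -0.02], [-0.7, 0.68, -0.02], [-0.7, 0.68, -0.02], [-0.7, 0.68, -0.02], [-0.7, 0.68, -0.02], [-0.7, 0.68, -0.02]]
```

Request:
{"op": "move_arm", "data": {"turn": [[0, 0, 0], [0, 0, 0], [0, 0, 0], [0, 0, 0], [0, 0, 0], [0, 0, 0], [0, 0, 0], [0, 0, 0], [0, 0, 0], [0, 0, 0]], "dp": [[-0.3, 0.4, -0.1], [-0.6, 0.8, -0.1], [-0.7, 0.95, 0], [-0.7, 0.95, 0], [-0.7, 0.95, 0], [-0.7, 0.95, 0], [-0.6, 0.7, 0], [-0.3, 0.5, 0], [0, 0, 0], [0, 0, 0]], "jaw": [-1, -1, -1, -1, -1, -1, -1, -1, -1, -1]}}

```text
clock: 42.58
tool_pos: [0.5817, 0.2893, 0.1552]
eef_rot: [0.708, 0.706, -0.001, -0.0]
contact_force: [-0.6, 0.5, 0.0]
opening: 1.001
```

Request:
{"op": "move_arm", "data": {"turn": [[0, 0, 0], [0, 0, 0]], "dp": [[0, 0, 0], [0, 0, 0]], "jaw": [-1, -1]}}

```text
clock: 42.75
tool_pos: [0.58, 0.2924, 0.1562]
eef_rot: [0.706, 0.708, -0.001, -0.001]
contact_force: [-0.6, -0.9, 0.3]
opening: 0.997
```

Run:
```python
from plan import *
st(); im,K,T=cam("wrist"); cv2.imwrite("pics/w32.png",im); np.savez("w32.npz",K=K,T=T)
```

```text
t 42.75 p [0.58   0.2924 0.1562] yaw 90.15 pitch 0.0 roll 0.1 F [-0.56 -0.86  0.31] open 0.997
```

View pics/w32.png

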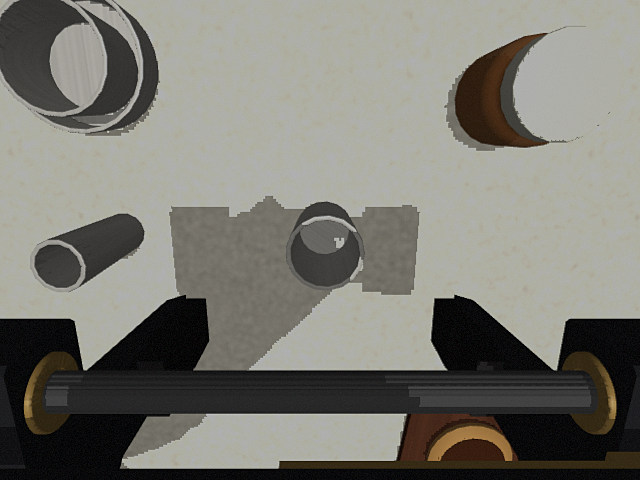

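Run:
```python
from plan import *
d=np.load("w32.npz"); K,T=d["K"],d["T"]
print("S",onz(K,T,[(324.5,254),(286,254),(363,254)],.066).round(4)); st()
```

```text
S [[0.5834 0.2916 0.066 ]
 [0.56   0.2915 0.066 ]
 [0.6067 0.2917 0.066 ]]
t 42.8 p [0.5802 0.2924 0.1564] yaw 90.15 pitch -0.0 roll 0.07 F [ 0.24  0.24 -0.45] open 1.0
```

Request:
{"op": "move_arm", "data": {"turn": [[0, 0, 0], [0, 0, 0], [0, 0, 0], [0, 0, 0], [0, 0, 0], [0, 0, 0], [0, 0, 0], [0, 0, 0], [0, 0, 0], [0, 0, 0]], "dp": [[-0.03, 0.12, 0.6], [0, 0, 0.8], [0, 0, 0.8], [0, 0, 0.8], [0, 0, 0.7], [0, 0, 0.44], [0, 0, 0.2], [0, 0, 0], [0, 0, 0], [0, 0, 0]], "jaw": [-1, -1, -1, -1, -1, -1, -1, -1, 0, 0.5]}}

```text
clock: 43.63
tool_pos: [0.5854, 0.2907, 0.049]
eef_rot: [0.707, 0.707, 0.001, 0.0]
contact_force: [-0.8, 0.1, -0.7]
opening: 0.87
```

Request:
{"op": "move_arm", "data": {"turn": [[0, 0, 0], [0, 0, 0], [0, 0, 0], [0, 0, 0], [0, 0, 0], [0, 0, 0], [0, 0, 0], [0, 0, 0], [0, 0, 0], [0, 0, 0]], "dp": [[0, 0, 0], [0, 0, 0], [0, 0, 0], [0, 0, 0], [0, 0, 0], [0, 0, 0], [0, 0, 0], [0, 0, 0], [0, 0, 0], [0, 0, 0]], "jaw": [1, 1, 1, 1, 1, 1, 1, 1, 1, 1]}}

```text
clock: 44.47
tool_pos: [0.5847, 0.2902, 0.0482]
eef_rot: [0.707, 0.707, -0.0, 0.0]
contact_force: [-1.0, 0.0, 4.0]
opening: 0.519
```

Run:
```python
from plan import *
st(); im,K,T=cam("wrist"); cv2.imwrite("pics/w33.png",im)
```

```text
t 44.47 p [0.5847 0.2902 0.0482] yaw 89.99 pitch -0.02 roll -0.0 F [-1.01  0.05  3.99] open 0.519
```

View pics/w33.png

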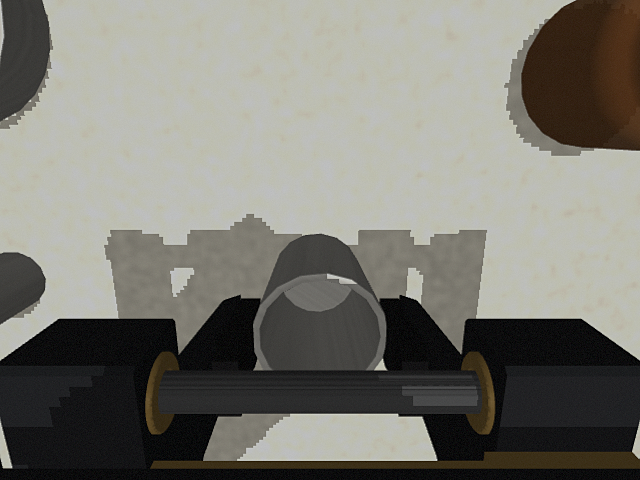

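Request:
{"op": "move_arm", "data": {"turn": [[0, 0, 0], [0, 0, 0], [0, 0, 0], [0, 0, 0], [0, 0, 0], [0, 0, 0], [0, 0, 0], [0, 0, 0]], "dp": [[0, 0, 0], [0, 0, -0.2], [0, 0, -0.5], [0, 0, -0.7], [0, 0, -0.8], [0, 0, -0.8], [0, 0, -0.3], [0, 0, 0]], "jaw": [1, 1, 1, 1, 1, 1, 1, 1]}}

```text
clock: 45.18
tool_pos: [0.5862, 0.291, 0.1331]
eef_rot: [0.707, 0.707, 0.002, 0.001]
contact_force: [-0.2, -0.5, -1.6]
opening: 0.518
```

Request:
{"op": "move_arm", "data": {"turn": [[0, 0, 0], [0, 0, 0], [0, 0, 0], [0, 0, 0], [0, 0, 0], [0, 0, 0], [0, 0, 0], [0, 0, 0], [0, 0, 0], [0, 0, 0]], "dp": [[0.3, -0.4, 0], [0.6, -0.8, 0], [0.7, -0.95, 0], [0.7, -0.95, 0], [0.7, -0.95, 0], [0.7, -0.95, 0], [0.6, -0.8, 0], [0.27, -0.45, 0], [0, 0, 0], [0, 0, 0]], "jaw": [1, 1, 1, 1, 1, 1, 1, 1, 1, 1]}}

```text
clock: 46.02
tool_pos: [0.4282, 0.4038, 0.1298]
eef_rot: [0.707, 0.707, -0.001, 0.001]
contact_force: [0.7, -0.6, -0.6]
opening: 0.521
```

Request:
{"op": "move_arm", "data": {"turn": [[0, 0, 0], [0, 0, 0], [0, 0, 0]], "dp": [[0, 0, 0], [0, 0, 0], [0, 0, 0]], "jaw": [1, 1, 1]}}

```text
clock: 46.27
tool_pos: [0.4302, 0.4029, 0.1303]
eef_rot: [0.708, 0.706, -0.0, 0.001]
contact_force: [0.1, -0.4, -1.0]
opening: 0.524
```

Run:
```python
from plan import *
st(); im,K,T=cam("wrist"); cv2.imwrite("pics/w34.png",im); np.savez("w34.npz",K=K,T=T); im,K,T=cam("scene"); crop(im,380,200,540,350,4,"s34.png")
```

```text
t 46.27 p [0.4302 0.4029 0.1303] yaw 89.81 pitch -0.08 roll -0.04 F [ 0.12 -0.41 -1.01] open 0.524
```

View pics/w34.png

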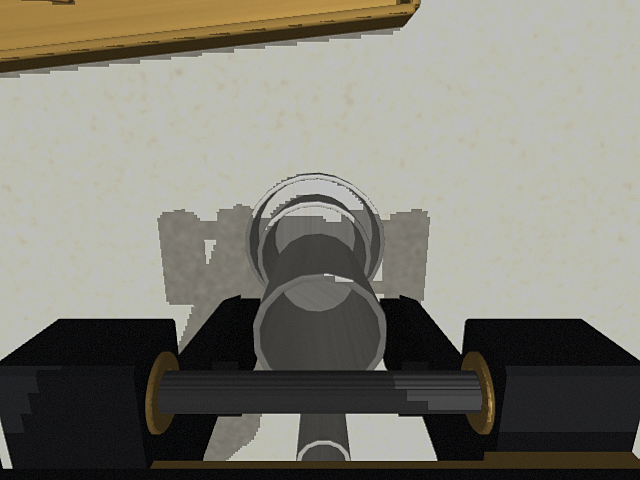

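View pics/s34.png

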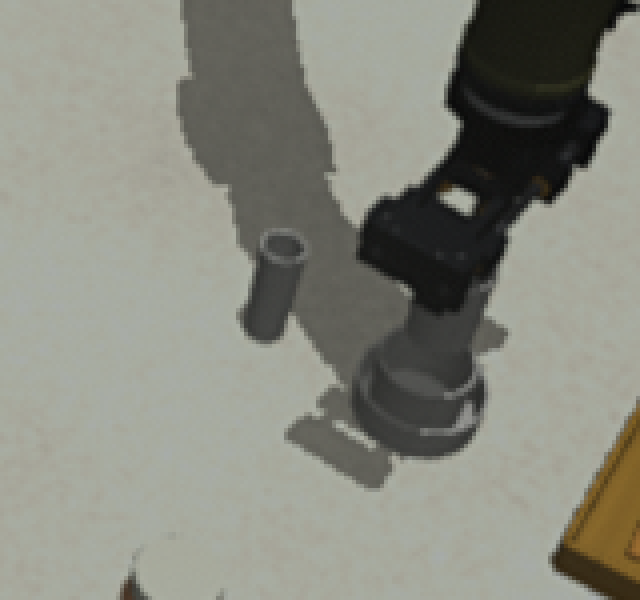

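Run:
```python
from plan import *
d=np.load("w34.npz"); K,T=d["K"],d["T"]
P=onz(K,T,[(313.5,203),(258,255),(369.5,255)],.052); print(P.round(4),P[0][1]-.033); st()
```

```text
[[0.4275 0.4353 0.052 ]
 [0.3953 0.4051 0.052 ]
 [0.4596 0.405  0.052 ]] 0.402309329985611
t 46.37 p [0.4296 0.4035 0.1304] yaw 89.87 pitch -0.05 roll -0.02 F [-0.19 -0.48 -0.25] open 0.524
```

Request:
{"op": "move_arm", "data": {"turn": [[0, 0, 0], [0, 0, 0], [0, 0, 0], [0, 0, 0], [0, 0, 0], [0, 0, 0], [0, 0, 0], [0, 0, 0], [0, 0, 0], [0, 0, 0]], "dp": [[-0.04, -0.03, 0.2], [0, 0, 0.3], [0, 0, 0.4], [0, 0, 0.5], [0, 0, 0.5], [0, 0, 0.5], [0, 0, 0.3], [0, 0, 0.15], [0, 0, 0.09], [0, 0, 0]], "jaw": [1, 1, 1, 1, 1, 1, 1, 1, 1, 1]}}

```text
clock: 47.2
tool_pos: [0.4275, 0.4036, 0.0568]
eef_rot: [0.707, 0.707, -0.0, 0.0]
contact_force: [0.9, -0.9, -0.9]
opening: 0.521
```

Run:
```python
from plan import *
st()
```

```text
t 47.2 p [0.4275 0.4036 0.0568] yaw 90.01 pitch -0.02 roll 0.01 F [ 0.9  -0.92 -0.85] open 0.521
```

Request:
{"op": "move_arm", "data": {"turn": [[0, 0, 0], [0, 0, 0], [0, 0, 0], [0, 0, 0], [0, 0, 0], [0, 0, 0], [0, 0, 0], [0, 0, 0], [0, 0, 0], [0, 0, 0]], "dp": [[0, 0, 0.02], [0, 0, 0], [0, 0, 0], [0, 0, 0], [0, 0, -0.3], [0, 0, -0.8], [0, 0, -0.9], [0, 0, -0.9], [0, 0, -0.9], [0, 0, -0.6]], "jaw": [0.2, -0.3, -1, -1, -1, -1, -1, -1, -1, -1]}}

```text
clock: 48.03
tool_pos: [0.4283, 0.4041, 0.1693]
eef_rot: [0.707, 0.707, 0.001, 0.0]
contact_force: [-0.7, 0.8, 0.5]
opening: 1.001
```

Request:
{"op": "move_arm", "data": {"turn": [[0, 0, 0], [0, 0, 0], [0, 0, 0]], "dp": [[0, 0, 0], [0, 0, 0], [0, 0, 0]], "jaw": [-1, -1, -1]}}

```text
clock: 48.28
tool_pos: [0.4274, 0.4029, 0.1659]
eef_rot: [0.707, 0.707, -0.001, 0.0]
contact_force: [-0.3, 0.1, 0.5]
opening: 1.0
```

Run:
```python
from plan import *
st(); im,K,T=cam("wrist"); cv2.imwrite("pics/w35.png",im); np.savez("w35.npz",K=K,T=T); im,K,T=cam("scene"); crop(im,380,200,540,350,4,"s35.png")
```

```text
t 48.28 p [0.4274 0.4029 0.1659] yaw 89.99 pitch -0.08 roll 0.04 F [-0.33  0.14  0.55] open 1.0
```

View pics/w35.png

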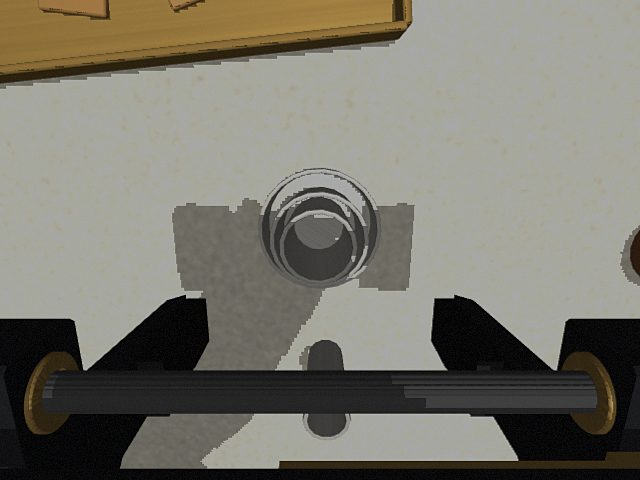

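View pics/s35.png

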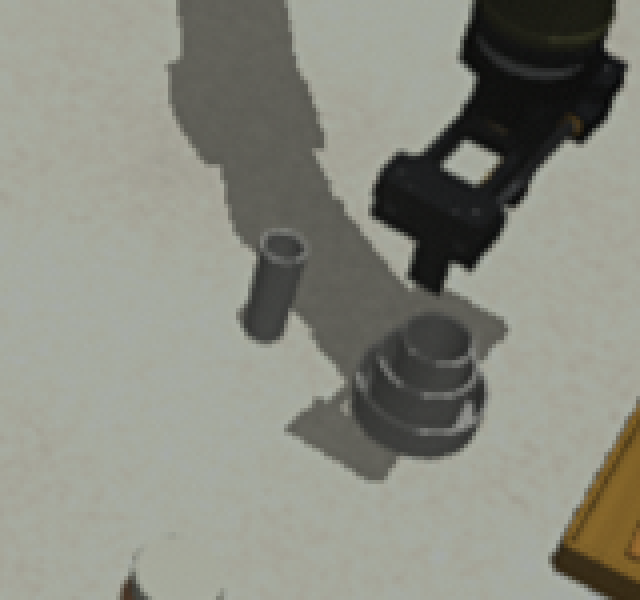

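Run:
```python
from plan import *
d=np.load("w35.npz"); K,T=d["K"],d["T"]
P=onz(K,T,[(318.5,246.5),(280,246.5),(356.5,246.5)],.074); print(P.round(4)); st(); rows([.433,.2905,.18],down(90),6)
```

```text
[[0.4273 0.4062 0.074 ]
 [0.4038 0.4062 0.074 ]
 [0.4504 0.4062 0.074 ]]
t 48.38 p [0.4272 0.4028 0.1653] yaw 90.0 pitch -0.13 roll 0.09 F [1.02 0.61 0.04] open 1.003
n 6 turn [-0.0, 0.0001, -0.0] deg/row 0.02653448846719408 mm/row 18.898457150150126
dp [-0.75, 0.04, -0.1]
```

Request:
{"op": "move_arm", "data": {"turn": [[0, 0, 0], [0, 0, 0], [0, 0, 0], [0, 0, 0], [0, 0, 0], [0, 0, 0], [0, 0, 0], [0, 0, 0], [0, 0, 0], [0, 0, 0]], "dp": [[-0.4, 0.03, -0.2], [-0.8, 0.05, -0.3], [-0.9, 0.05, 0], [-0.9, 0.05, 0], [-0.8, 0.03, 0], [-0.5, 0.02, 0], [-0.2, 0, 0], [0, 0, 0], [0, 0, 0], [0, 0, 0]], "jaw": [-1, -1, -1, -1, -1, -1, -1, -1, -1, -1]}}

```text
clock: 49.22
tool_pos: [0.4333, 0.2927, 0.1791]
eef_rot: [0.707, 0.708, 0.0, -0.0]
contact_force: [-0.1, -0.5, -0.3]
opening: 0.998
```

Run:
```python
from plan import *
st(); im,K,T=cam("wrist"); cv2.imwrite("pics/w36.png",im); np.savez("w36.npz",K=K,T=T)
```

```text
t 49.22 p [0.4333 0.2927 0.1791] yaw 90.09 pitch 0.06 roll -0.0 F [-0.12 -0.46 -0.26] open 0.998
```

View pics/w36.png

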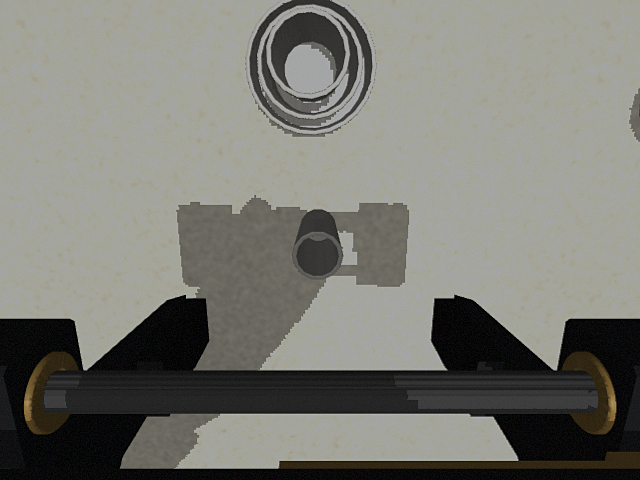

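Run:
```python
from plan import *
d=np.load("w36.npz"); K,T=d["K"],d["T"]
print(onz(K,T,[(317.5,256),(292,256),(343,256)],.084).round(4),onz(K,T,[(309,52.5),(267,52.5),(351,52.5)],.074).round(4)); st()
```

```text
[[0.4325 0.2892 0.084 ]
 [0.4167 0.2892 0.084 ]
 [0.4484 0.2892 0.084 ]] [[0.4276 0.4064 0.074 ]
 [0.4038 0.4064 0.074 ]
 [0.4513 0.4065 0.074 ]]
t 49.27 p [0.4332 0.2926 0.179 ] yaw 90.09 pitch 0.05 roll -0.0 F [-0.33 -0.62 -0.08] open 1.0
```

Request:
{"op": "move_arm", "data": {"turn": [[0, 0, 0], [0, 0, 0], [0, 0, 0], [0, 0, 0], [0, 0, 0], [0, 0, 0], [0, 0, 0], [0, 0, 0], [0, 0, 0], [0, 0, 0]], "dp": [[-0.13, -0.03, 0.6], [0, 0, 0.8], [0, 0, 0.8], [0, 0, 0.8], [0, 0, 0.8], [0, 0, 0.5], [0, 0, 0.22], [0, 0, 0], [0, 0, 0], [0, 0, 0]], "jaw": [-1, -1, -1, -1, -1, -1, -0.5, 0, 0.4, 1]}}

```text
clock: 50.1
tool_pos: [0.4331, 0.2884, 0.0668]
eef_rot: [0.707, 0.707, 0.001, 0.0]
contact_force: [-0.8, 0.2, -0.5]
opening: 0.724
```

Request:
{"op": "move_arm", "data": {"turn": [[0, 0, 0], [0, 0, 0], [0, 0, 0], [0, 0, 0], [0, 0, 0], [0, 0, 0], [0, 0, 0], [0, 0, 0], [0, 0, 0], [0, 0, 0]], "dp": [[0, 0, 0], [0, 0, 0], [0, 0, 0], [0, 0, 0], [0, 0, 0], [0, 0, 0], [0, 0, 0], [0, 0, 0], [0, 0, 0], [0, 0, 0]], "jaw": [1, 1, 1, 1, 1, 1, 1, 1, 1, 1]}}

```text
clock: 50.93
tool_pos: [0.4327, 0.2878, 0.0662]
eef_rot: [0.707, 0.707, -0.0, 0.0]
contact_force: [-0.6, -1.5, 2.7]
opening: 0.343
```

Request:
{"op": "move_arm", "data": {"turn": [[0, 0, 0], [0, 0, 0]], "dp": [[0, 0, 0], [0, 0, 0]], "jaw": [1, 1]}}

```text
clock: 51.1
tool_pos: [0.4327, 0.2877, 0.0661]
eef_rot: [0.707, 0.707, -0.0, 0.0]
contact_force: [0.0, 0.6, 4.4]
opening: 0.344
```

Run:
```python
from plan import *
st(); im,K,T=cam("wrist"); cv2.imwrite("pics/w37.png",im)
```

```text
t 51.1 p [0.4327 0.2877 0.0661] yaw 89.99 pitch -0.02 roll -0.01 F [0.01 0.64 4.38] open 0.344
```

View pics/w37.png

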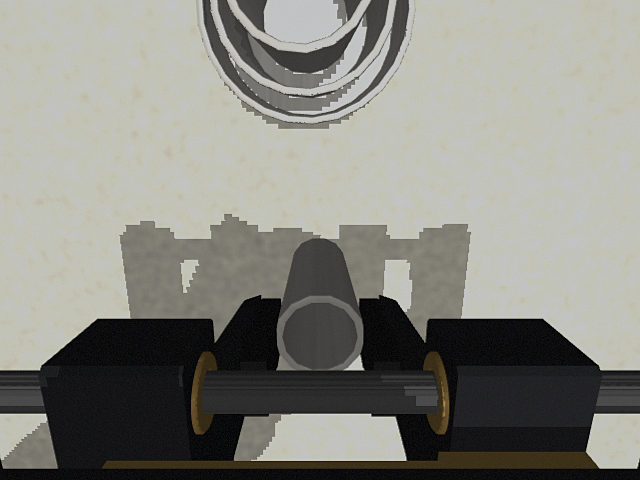

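Request:
{"op": "move_arm", "data": {"turn": [[0, 0, 0], [0, 0, 0], [0, 0, 0], [0, 0, 0], [0, 0, 0], [0, 0, 0], [0, 0, 0], [0, 0, 0]], "dp": [[0, 0, -0.2], [0, 0, -0.5], [0, 0, -0.7], [0, 0, -0.8], [0, 0, -0.8], [0, 0, -0.6], [0, 0, -0.2], [0, 0, 0]], "jaw": [1, 1, 1, 1, 1, 1, 1, 1]}}

```text
clock: 51.82
tool_pos: [0.4333, 0.288, 0.162]
eef_rot: [0.707, 0.707, 0.001, 0.0]
contact_force: [-0.1, -0.4, -0.4]
opening: 0.341
```

Request:
{"op": "move_arm", "data": {"turn": [[0, 0, 0], [0, 0, 0], [0, 0, 0], [0, 0, 0], [0, 0, 0], [0, 0, 0], [0, 0, 0], [0, 0, 0], [0, 0, 0], [0, 0, 0]], "dp": [[0.3, -0.03, 0], [0.6, -0.03, 0], [0.8, -0.03, 0], [0.8, -0.03, 0], [0.8, -0.03, 0], [0.7, -0.03, 0], [0.48, -0.03, 0], [0.2, 0, 0], [0, 0, 0], [0, 0, 0]], "jaw": [1, 1, 1, 1, 1, 1, 1, 1, 1, 1]}}

```text
clock: 52.65
tool_pos: [0.4273, 0.404, 0.1603]
eef_rot: [0.707, 0.707, -0.001, 0.001]
contact_force: [0.0, 0.1, -1.7]
opening: 0.34
```

Request:
{"op": "move_arm", "data": {"turn": [[0, 0, 0], [0, 0, 0], [0, 0, 0], [0, 0, 0]], "dp": [[0, 0, 0], [0, 0, 0], [0, 0, 0], [0, 0, 0]], "jaw": [1, 1, 1, 1]}}

```text
clock: 52.98
tool_pos: [0.4277, 0.404, 0.161]
eef_rot: [0.707, 0.707, -0.0, 0.0]
contact_force: [-0.3, 0.3, -0.3]
opening: 0.343
```

Run:
```python
from plan import *
st(); im,K,T=cam("wrist"); cv2.imwrite("pics/w38.png",im); np.savez("w38.npz",K=K,T=T); im,K,T=cam("scene"); crop(im,380,200,540,350,4,"s38.png")
```

```text
t 52.98 p [0.4277 0.404  0.161 ] yaw 89.94 pitch -0.05 roll -0.0 F [-0.29  0.28 -0.32] open 0.343
```

View pics/w38.png

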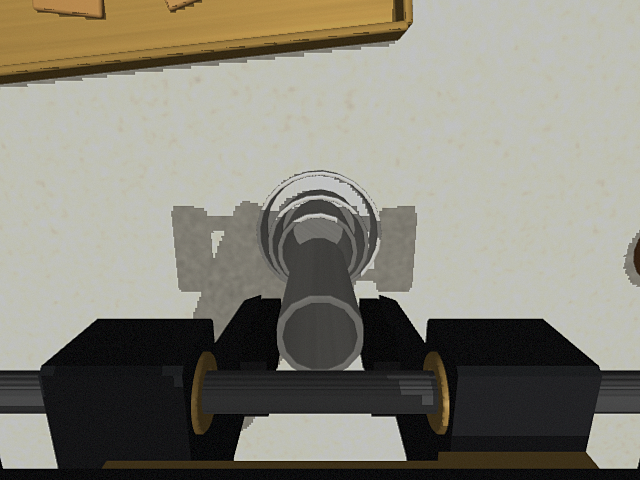

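View pics/s38.png

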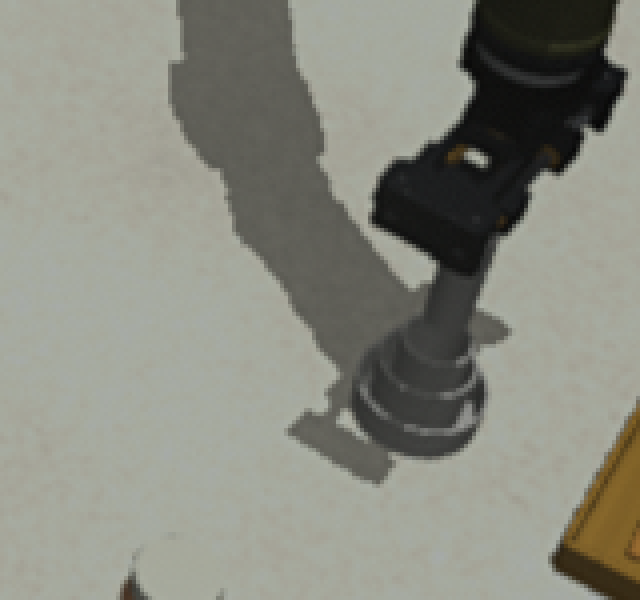

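Run:
```python
from plan import *
d=np.load("w38.npz"); K,T=d["K"],d["T"]
P=onz(K,T,[(318,213)],.074); print(P.round(4),P[0][1]-.024); st()
```

```text
[[0.4274 0.429  0.074 ]] 0.4050492252857911
t 53.08 p [0.4277 0.4044 0.1611] yaw 89.96 pitch -0.03 roll -0.01 F [-0.37 -0.73 -0.12] open 0.344
```

Request:
{"op": "move_arm", "data": {"turn": [[0, 0, 0], [0, 0, 0], [0, 0, 0], [0, 0, 0], [0, 0, 0], [0, 0, 0], [0, 0, 0], [0, 0, 0], [0, 0, 0], [0, 0, 0]], "dp": [[0, 0, 0.2], [0, 0, 0.4], [0, 0, 0.5], [0, 0, 0.5], [0, 0, 0.5], [0, 0, 0.5], [0, 0, 0.4], [0, 0, 0.2], [0, 0, 0.09], [0, 0, 0]], "jaw": [1, 1, 1, 1, 1, 1, 1, 1, 1, 1]}}

```text
clock: 53.92
tool_pos: [0.4271, 0.4048, 0.0786]
eef_rot: [0.707, 0.707, -0.0, 0.0]
contact_force: [-0.0, 0.2, 0.4]
opening: 0.342
```

Run:
```python
from plan import *
st()
```

```text
t 53.92 p [0.4271 0.4048 0.0786] yaw 90.01 pitch -0.04 roll 0.03 F [-0.   0.2  0.4] open 0.342
```

Release and rise clear, then check everything.

Request:
{"op": "move_arm", "data": {"turn": [[0, 0, 0], [0, 0, 0], [0, 0, 0], [0, 0, 0], [0, 0, 0], [0, 0, 0], [0, 0, 0], [0, 0, 0], [0, 0, 0], [0, 0, 0]], "dp": [[0, 0, 0.02], [0, 0, 0], [0, 0, 0], [0, 0, 0], [0, 0, -0.3], [0, 0, -0.8], [0, 0, -0.9], [0, 0, -0.9], [0, 0, -0.9], [0, 0, -0.6]], "jaw": [0.4, 0, -0.6, -1, -1, -1, -1, -1, -1, -1]}}

```text
clock: 54.75
tool_pos: [0.428, 0.4054, 0.191]
eef_rot: [0.707, 0.707, 0.001, 0.0]
contact_force: [0.5, 0.9, 0.6]
opening: 0.99
```

Request:
{"op": "move_arm", "data": {"turn": [[0, 0, 0], [0, 0, 0], [0, 0, 0], [0, 0, 0], [0, 0, 0], [0, 0, 0], [0, 0, 0], [0, 0, 0], [0, 0, 0]], "dp": [[-0.3, 0, -0.3], [-0.6, 0, -0.3], [-0.6, 0, -0.3], [-0.6, 0, -0.3], [-0.6, 0, 0], [-0.3, 0, 0], [0, 0, 0], [0, 0, 0], [0, 0, 0]], "jaw": [-1, -1, -1, -1, -1, -1, -1, -1, -1]}}

```text
clock: 55.5
tool_pos: [0.4272, 0.3302, 0.218]
eef_rot: [0.707, 0.707, -0.0, -0.0]
contact_force: [-0.1, 0.1, -0.5]
opening: 0.997
```

Run:
```python
from bis import *
st(); im,K,T=cam("wrist"); cv2.imwrite("pics/w39.png",im); im=bis("scene",.018); crop(im,380,200,540,350,4,"s39.png"); cv2.imwrite("pics/s39f.png",im); im=bis("top",.018); cv2.imwrite("pics/t39f.png",im)
```

```text
t 55.5 p [0.4272 0.3302 0.218 ] yaw 90.02 pitch -0.0 roll 0.04 F [-0.14  0.12 -0.52] open 0.997
scene bis [0.6905 0.1877] [21.1 26.8]
scene bis [0.6905 0.0976] [19.9 25.6]
top bis [ 0.6886 -0.0849] [27.4 28.2]
top bis [0.6882 0.098 ] [27.1 28. ]
top bis [0.6884 0.1883] [26.7 28. ]
```

View pics/w39.png

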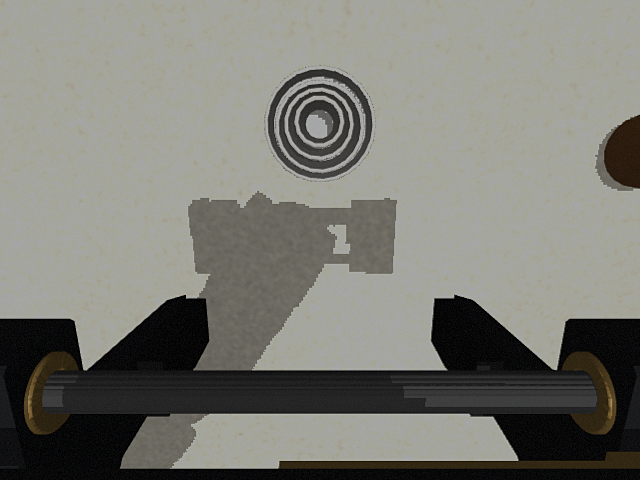

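View pics/s39.png

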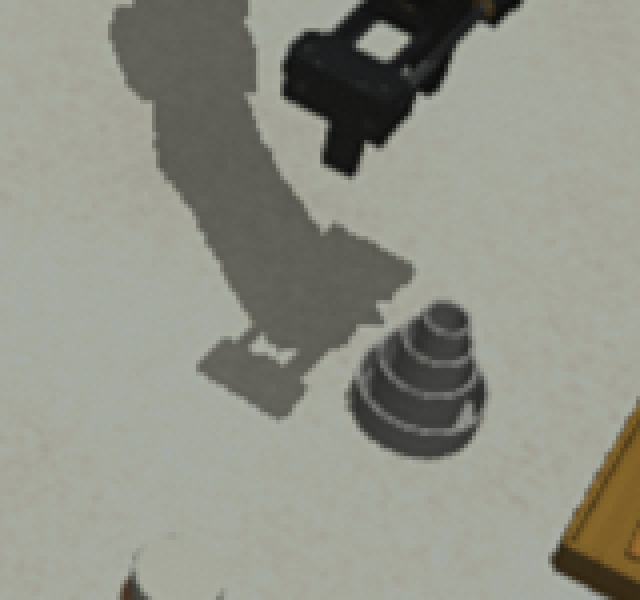

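View pics/s39f.png

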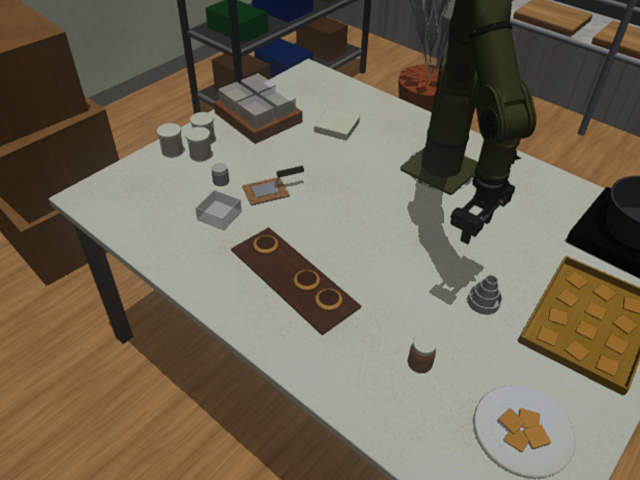

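View pics/t39f.png

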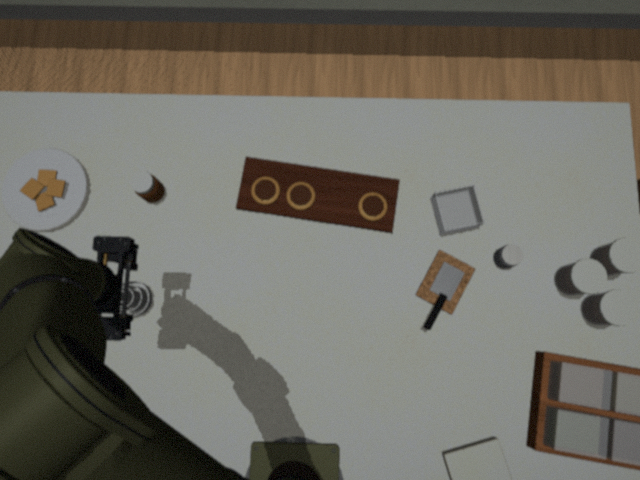

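```bash
python3 -c "
from plant import r
print(r.finish_job(), r.get_state()['clock'])"
```

```text
the job is handed in; nothing more can be done
the job is handed in; nothing more can be done
```

The job is finished and handed in after about 56 s of the 200 s allowed. No verdict was reported.

- **Biscuits:** Three were present. I tipped each one over the board's near edge with the turner. They landed about 30 mm over that edge, so I pushed them further on with the blade. The last pictures show all three flat with the glazed side up, centred about 55 mm in from the near edge.
- **Turner:** It stands flat on its blade in the middle of the cork slab. A wrist picture taken as I released it showed it central to within about 2 mm.
- **Beakers:** The medium one had been knocked a few centimetres aside while I worked, so I measured it again before picking it up. All four are nested upright in size order. The last views show concentric rims with even steps between them, as expected if each stands on the floor of the next.
- **Left alone:** The jar, the clear box and the tin were not touched and look unmoved.

**Disagreement between cameras:** The top, scene and wrist views differed by 2 to 5 mm. I went by the wrist view for grasps and nesting. For the biscuits I used the top and scene views together. None of my checks failed.

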